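# Stand turned furniture legs on the drying plate and set its air valve

### The arm

A 6-joint arm with a two-finger parallel gripper is mounted at the origin on the work surface. World frame = base frame: x ahead of the robot, y to its left, z up, the work surface at z = 0. Lengths are in mm, angles in degrees, forces in N, time in s.
With the tool pointing down it reaches from about 350 to 850 mm from the base axis. Payload 8.1 kg.
Tool frame: the origin (TCP) lies midway between the tips of the shut fingers; the grasp point (between the pads) lies 19 mm behind it; z points along the fingers, y is the line along which they close (so a half turn about z gives the same grasp; the last joint's range is limited). The gripper opens to 85 mm and grips with 20 to 120 N. Pads are 22 mm wide; open, the fingers measure 114 mm over their backs; the gripper's body (76 mm by 85 mm) begins 54 mm behind the grasp point. The pads swing forward as they close: fully open they stand 13 mm farther back than shut.
Start: joints at [66.841, 7.471, 85.268, -0, 87.261, -4.893], TCP at [188.035, 569.779, 231.292] pointing down, gripper open.
Joint ranges: [-169.43, 169.43], [-51.17, 129.36], [1.28, 143.12], [-76.62, 256.62], [0, 156.53], [-152.29, 152.29]. Speed limits (degrees/s): [136.94, 136.94, 159.86, 180, 180, 180].

### API

Orientations are given as [roll, pitch, yaw] about the fixed x, y, z axes, in that order (R = Rz(yaw) Ry(pitch) Rx(roll)).
In Python, from bench import r gives the robot as it stands. The module is installed in compiled form; this text tells all that it offers.
- The arm moves only by the tool jog_arm, never from a script. Its argument "rows" is a list of rows, each a list of 2 entries, a list of its own where there are three numbers: the shift along the tool's x, y, z in mm, then the turn, a rotation vector about the tool's x, y, z in rad. A call has 1 to 10 rows; each row is the pose to reach, as a shift and turn from the pose commanded when the call began, along the tool's axes at that moment; what a row does not reach only later rows make up. A row lasts 1/10 s, in which the tool goes at most 50 mm and 8.59 degrees, less where a joint would pass 70% of its speed; a pose out of reach is approached as far as the arm can. A call with a gripper value outside its range is refused whole. "grip" is the finger opening in mm, from 0 to 85.4, set as the call begins (left out, the last holds). The fingers move at their own pace and stop on an object; "force" is the grip in N (left out, the last holds). Time passes only in rows, so rows that repeat a pose let the fingers close. It gives the time, the measured TCP pose, the force, the opening and the grip force at its end, in the units of the state.
- r.sense(): the state, without advancing time (a new reading comes with each control period).
- r.snapshot(name): name is "side" or "top" or "wrist"; returns (picture, depth): 480x640x3 uint8, blue, green, red; 480x640 float32, mm along the optical axis (not along the pixel's ray), 0 where there is no reading.
- r.camera_params(name): a dict with "fx", "fy", "cx", "cy" (pixels), "pose" (4x4, takes a point from camera to world coordinates); the wrist camera has in their place "tool_from_camera" (4x4, takes a point from camera to tool coordinates, whose origin is the TCP and whose axes are the flange's). Camera axes: x right, y down, z forward; pixel columns grow to the right and rows downward; lengths in mm; the calibration is good to about 2 mm. A picture is of the moment at which its call begins: read the wrist's pose just before it. camera_params takes no time and is no camera call.
- r.hand_in(): hands the job in; it is judged then, once.
The state is a dict: "time": time; "joint_pos": joint angles; "qd": joint speeds; "joint_efforts": joint torques, N m; "tool_pos": TCP position; "tcp_rot": TCP orientation; "ft_force": force on the tool from outside, world axes, zero at the start; "wrist_torque": the same for the moment, N m; "finger_gap": finger opening in mm; "grip_force": force on a finger pad.
Only numpy, scipy, OpenCV 4.12 (cv2) and the standard library are available. Lean on these libraries where they do the work, as an engineer would, in place of code of your own. Each camera call takes 0.05 s, during which the arm holds its last target. There are 200 camera calls.

### The job

The freshly turned furniture legs are to be dried on the air plate. First shut the air valve fully; then, keeping it shut, tip every lying leg up onto its square end and stand it, ball up, with its whole foot on the perforated plate, at least a finger's width from the next leg. When all of them stand there by themselves, open the valve half way (lever at 45 degrees), and leave the other things on the bench where they are.

Things in the scene. Friction and masses are not known exactly. Their poses are not given: they have to be found in the camera images.
- leg1: turned wooden furniture leg, 150 mm long, 0.2 kg, all alike: 50 x 50 mm square block 45 mm long (flat foot), slender 60 mm neck between (at most 36 mm thick), 50 mm ball on top. Origin on the axis at mid-length, +x towards the ball: foot face at x = -75 mm, ball centre +50, ball tip +75; y, z square to the block's sides. Starts lying on the table (origin 25 mm up); may be absent
- leg2: turned wooden furniture leg, 150 mm long, 0.2 kg, all alike: 50 x 50 mm square block 45 mm long (flat foot), slender 60 mm neck between (at most 36 mm thick), 50 mm ball on top. Origin on the axis at mid-length, +x towards the ball: foot face at x = -75 mm, ball centre +50, ball tip +75; y, z square to the block's sides. Starts lying on the table (origin 25 mm up); may be absent
- leg3: turned wooden furniture leg, 150 mm long, 0.2 kg, all alike: 50 x 50 mm square block 45 mm long (flat foot), slender 60 mm neck between (at most 36 mm thick), 50 mm ball on top. Origin on the axis at mid-length, +x towards the ball: foot face at x = -75 mm, ball centre +50, ball tip +75; y, z square to the block's sides. Starts lying on the table (origin 25 mm up); may be absent
- leg4: turned wooden furniture leg, 150 mm long, 0.2 kg, all alike: 50 x 50 mm square block 45 mm long (flat foot), slender 60 mm neck between (at most 36 mm thick), 50 mm ball on top. Origin on the axis at mid-length, +x towards the ball: foot face at x = -75 mm, ball centre +50, ball tip +75; y, z square to the block's sides. Starts lying on the table (origin 25 mm up); may be absent
- station: fixed drying station: flat perforated aluminium plate 200 mm (x) by 180 mm (y), top 30 mm above the table, no rim. Origin under the plate's centre at table height. A 22 mm air pipe, its axis 18 mm above the table, runs from the plate's -y side along -y and carries a brass ball valve (36 x 56 mm, 35 mm high) at y = -210 mm
- plate_top (a point): centre of the plate's top surface, 30 mm above the table; axes as the station's
- valve_axis (a point): point on the valve's upright turning axis at the height of the lever (84 mm above the table), at (0, -210 mm) in the station's frame
- lever_grip (a point): where to take the lever: 75 mm from the turning axis, at mid-height of the level lever (84 mm above the table). Its black sleeve is 18 mm wide, 14 mm thick, from 40 to 102 mm from the axis, with 45 mm or more free below it
- valve (a joint): opening of the air valve in rad: 0 = shut (lever across the pipe, along the station's -x, towards the robot; end stop), pi/2 = fully open (lever along the pipe, the station's -y, away from the plate; end stop). Opens counter-clockwise from above about the upright axis at valve_axis; about 0.12 N m of friction, stays where left; starts rather far open
- tin: bystander: closed steel tin, 84 mm diameter, 70 mm high, origin at the centre of its underside
- carton: bystander: cardboard box 100 x 150 x 70 mm, origin at the centre of its underside
- mallet: bystander: wooden mallet lying flat along its x, 250 mm long, 50 mm high; origin on the table under its handle, the head's centre at x = +110 mm
Things that resemble listed ones, but are neither listed nor needed, are in the scene too. What is shaped like the leg3 but white is not meant.

How it is judged:
By the outcome, as a careful person would: the job done as asked, in the order asked, and still so for the second after the job is handed in, with the robot touching nothing.
Of leg1, leg2, leg3, leg4 only 3 to 4 are there at a start; the rules pass over those that are not, and their reading is None.
At some moment in a run one of leg1, leg2, leg3, leg4 may be knocked a few centimetres aside while the robot is not near it.
Once in a run the grip may slacken for a moment while it holds something.
It also fails if it takes over 210 s, if anything falls off the work surface, if the arm or the gripper's body presses on something with over 40 N, if the wrist force passes 120 N, or if a joint passes its speed limit or range.

## Working session

There is one attempt and no reset: what is moved stays moved. The work goes in short steps, Python scripts to look and compute and a tool call to move; the robot and the scene stay as the last step left them, time stands still between calls to the robot, and variables do not carry over. Pictures are saved under pics/ and viewed, at most 14 in all, crops included, and the job is handed in when it is done.

Besides the shell and the picture viewer there is one more tool, called after ">>>" as name(argument=value, ...), one argument or row to a line, values as JSON. jog_arm: Moves the arm, as the interface text tells. Its arguments: {"type":"object","properties":{"rows":{"type":"array"},"grip":{"type":"number"},"force":{"type":"number"}},"required":["rows"]}

```bash
mkdir -p pics
python3 - <<'E'
from bench import r
import cv2,numpy as np
for n in("top","side"):
    p,d=r.snapshot(n); cv2.imwrite(f"pics/{n}0.png",p); np.save(f"pics/{n}0.npy",d)
    c=r.camera_params(n); print(n,{k:np.round(v,3).tolist() for k,v in c.items()})
print(r.camera_params("wrist")); print(r.sense())
E
```

```text
top {'fx': 513.955, 'fy': 513.955, 'cx': 321.283, 'cy': 244.799, 'pose': [[0.013, -0.981, 0.195, 305.812], [-1.0, -0.016, -0.013, 109.447], [0.016, -0.195, -0.981, 1332.605], [0.0, 0.0, 0.0, 1.0]]}
side {'fx': 492.609, 'fy': 492.609, 'cx': 318.627, 'cy': 241.344, 'pose': [[0.998, -0.042, 0.044, 510.425], [-0.06, -0.576, 0.815, -879.796], [-0.009, -0.816, -0.578, 787.93], [0.0, 0.0, 0.0, 1.0]]}
{'fx': 352.0725304059426, 'fy': 352.0725304059426, 'cx': 319.3238068941662, 'cy': 239.92435675313212, 'tool_from_camera': array([[ 3.59925473e-04, -9.57830212e-01, -2.87334571e-01,
         7.24236962e+01],
       [ 9.99999875e-01,  2.44998194e-04,  4.35933466e-04,
         1.69646541e-01],
       [-3.47153793e-04, -2.87334692e-01,  9.57830180e-01,
        -1.41846162e+02],
       [ 0.00000000e+00,  0.00000000e+00,  0.00000000e+00,
         1.00000000e+00]])}
{'time': 0.1, 'joint_pos': array([ 6.68414358e+01,  7.51092537e+00,  8.53238720e+01,  6.00090739e-04,
        8.72621131e+01, -4.89349959e+00]), 'qd': array([ 0.01110433, -0.23097004,  0.05903167, -0.07493038,  0.07540034,
        0.01124544]), 'joint_efforts': array([ 2.15638800e-03, -5.70939231e+01, -5.01950812e+01, -1.43592683e-05,
        7.89251615e-03, -2.23262134e-05]), 'tool_pos': array([187.82905631, 569.3126015 , 230.33985531]), 'tcp_rot': array([-1.79903494e+02, -8.86401470e-03,  1.61734899e+02]), 'ft_force': array([-0.01477777, -0.3256412 ,  0.03216786]), 'wrist_torque': array([ 0.02945193, -0.00361311,  0.0294562 ]), 'grip_force': 0.0, 'finger_gap': 85.54518955288175}
```

View pics/top0.png

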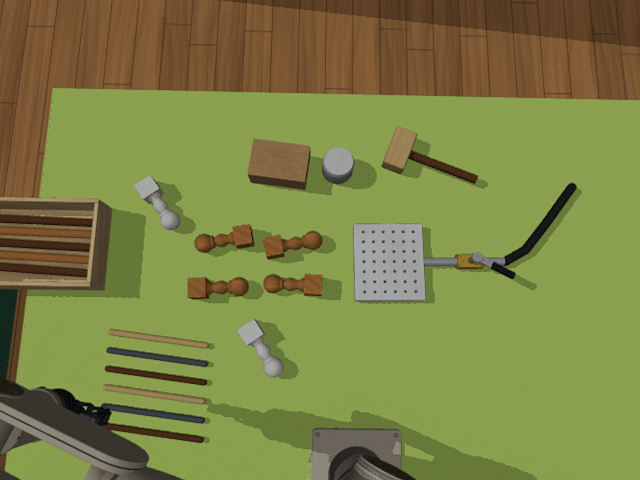

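View pics/side0.png

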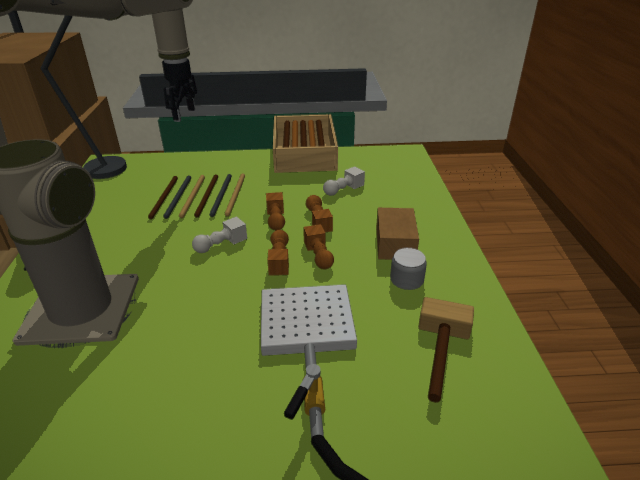

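The top view shows these objects:
- **Brown legs (wanted):** about (222,240), (294,243), (218,287) and (294,285).
- **White lookalikes:** (158,203) and (262,348).
- **Other lookalikes:** brown rods in the crate at (45,243), and dowels at (155,385).
- **Plate and valve:** plate centre at (390,262), valve at (470,261), lever tip at (513,275), roughly 60° open.

I choose the four brown ones. Next I measure them and check with a close crop.

```bash
cat > h.py <<'E'
import numpy as np,cv2,json
from scipy.spatial.transform import Rotation as R
from bench import r
def ray(c,T,uv,z):
    uv=np.atleast_2d(uv).astype(float); d=np.c_[(uv[:,0]-c['cx'])/c['fx'],(uv[:,1]-c['cy'])/c['fy'],np.ones(len(uv))]@T[:3,:3].T
    o=T[:3,3]; return o+d*((z-o[2])/d[:,2])[:,None]
def cloud(c,T,d):
    v,u=np.mgrid[:480,:640]; P=np.stack([(u-c['cx'])/c['fx']*d,(v-c['cy'])/c['fy']*d,d],-1)
    return P@T[:3,:3].T+T[:3,3]
def wristT(s):
    T=np.eye(4);T[:3,:3]=R.from_euler('xyz',s['tcp_rot'],degrees=True).as_matrix();T[:3,3]=s['tool_pos']
    return T@r.camera_params('wrist')['tool_from_camera']
def legmask(p):
    h=cv2.cvtColor(p,cv2.COLOR_BGR2HSV); return cv2.inRange(h,(3,150,50),(14,255,255))
def legs(p,c,T,zc=25,amin=300):
    "centre of blob, ball direction, per leg: pixels cast on plane zc; foot end is the wide square"
    out=[];m=cv2.morphologyEx(legmask(p),cv2.MORPH_CLOSE,np.ones((3,3)))
    n,l,st,ce=cv2.connectedComponentsWithStats(m)
    for i in range(1,n):
        if st[i,4]<amin: continue
        v,u=np.nonzero(l==i); P=ray(c,T,np.c_[u,v],zc)[:,:2]; 
        _,_,V=np.linalg.svd(P-P.mean(0),full_matrices=False); a=V[0]; q=(P-P.mean(0))@a
        w=(P-P.mean(0))@V[1]; L=q.max()-q.min(); mid=(q.max()+q.min())/2
        # block end has more pixels than ball end
        s=1 if (q<mid).sum()>(q>mid).sum() else -1; a=a*s
        side=[np.ptp(w[(q-mid)*s<-L*.3]),np.ptp(w[(q-mid)*s>L*.3])]
        o=P.mean(0)+V[0]*mid+V[1]*(w.max()+w.min())/2
        out.append(dict(px=ce[i].round().tolist(),area=int(st[i,4]),o=o.round(1).tolist(),ang=round(float(np.degrees(np.arctan2(a[1],a[0]))),1),L=round(L,1),wid=np.round(side,1).tolist()))
    return out
E
python3 - <<'E'
from h import *
p=cv2.imread('pics/top0.png');c=r.camera_params('top');T=c['pose'];d=np.load('pics/top0.npy')
for x in legs(p,c,T): print(x)
P=cloud(c,T,d)
hsv=cv2.cvtColor(p,cv2.COLOR_BGR2HSV)
m=(abs(P[...,2]-30)<6)&(hsv[...,1]<60); m[:,:340]=0;m[:,440:]=0;m[320:]=0;m[:200]=0
m=cv2.morphologyEx(m.astype(np.uint8)*255,cv2.MORPH_CLOSE,np.ones((7,7)))
k=max(cv2.findContours(m,0,2)[0],key=cv2.contourArea); 
W=ray(c,T,k[:,0],30)[:,:2].astype(np.float32); print('plate',cv2.minAreaRect(W))
# lever: points near z=84..
q=(P[...,2]>74)&(P[...,2]<100); q[:,:440]=0;q[:230]=0;q[300:]=0
v,u=np.nonzero(q);print(len(v)); X=P[q]; dark=p[q].max(1)<50
print('lever all',X.mean(0),'dark',dark.sum(),X[dark].mean(0), X[dark].min(0),X[dark].max(0))
w=X[dark][:,:2];w0=w.mean(0);_,_,V=np.linalg.svd(w-w0);print(V[0],np.ptp((w-w0)@V[0]))
print('grey',X[~dark].mean(0))
cv2.imwrite('pics/crop0.png',cv2.resize(p[180:390,120:540],None,fx=1.9,fy=1.9,interpolation=cv2.INTER_CUBIC))
E
```

```text
{'px': [174.0, 25.0], 'area': 697, 'o': [1183.0, 525.7], 'ang': 162.5, 'L': np.float64(211.4), 'wid': [101.6, 48.4]}
{'px': [452.0, 32.0], 'area': 14869, 'o': [1131.5, -137.2], 'ang': 93.9, 'L': np.float64(1383.0), 'wid': [314.9, 280.8]}
{'px': [17.0, 92.0], 'area': 1113, 'o': [986.1, 903.4], 'ang': -7.3, 'L': np.float64(363.4), 'wid': [46.0, 134.3]}
{'px': [189.0, 49.0], 'area': 335, 'o': [1112.0, 470.9], 'ang': 177.4, 'L': np.float64(134.7), 'wid': [41.2, 22.7]}
{'px': [298.0, 83.0], 'area': 419, 'o': [1025.1, 181.3], 'ang': 99.9, 'L': np.float64(188.8), 'wid': [65.3, 29.9]}
{'px': [444.0, 167.0], 'area': 422, 'o': [785.5, -232.1], 'ang': 69.0, 'L': np.float64(184.7), 'wid': [18.1, 17.8]}
{'px': [45.0, 220.0], 'area': 587, 'o': [619.9, 809.3], 'ang': -91.8, 'L': np.float64(238.0), 'wid': [17.5, 16.3]}
{'px': [225.0, 240.0], 'area': 751, 'o': [576.8, 346.4], 'ang': 99.5, 'L': np.float64(147.9), 'wid': [56.2, 44.3]}
{'px': [45.0, 232.0], 'area': 635, 'o': [587.6, 807.1], 'ang': -91.7, 'L': np.float64(233.9), 'wid': [20.2, 19.6]}
{'px': [290.0, 244.0], 'area': 736, 'o': [567.1, 165.5]
[... 682 characters left out ...]
6, 847.2], 'ang': -179.8, 'L': np.float64(222.7), 'wid': [19.4, 19.1]}
{'px': [155.0, 375.0], 'area': 508, 'o': [232.7, 496.7], 'ang': -97.2, 'L': np.float64(249.0), 'wid': [12.1, 11.7]}
{'px': [154.0, 433.0], 'area': 505, 'o': [98.6, 492.0], 'ang': 82.9, 'L': np.float64(237.0), 'wid': [11.9, 11.3]}
plate ((524.8319702148438, -101.88957977294922), (198.26840209960938, 220.4116973876953), 1.2462098598480225)
381
lever all [ 510.75010065 -328.35059394   88.72493302] dark 169 [ 496.86220874 -352.97141306   89.57840168] [ 478.03965576 -380.93776808   78.97921898] [ 516.91237291 -325.75543143   96.60598719]
[0.4611483  0.88732308] 59.96593682964424
grey [ 521.82110882 -308.72362021   88.04457357]
```

View pics/crop0.png

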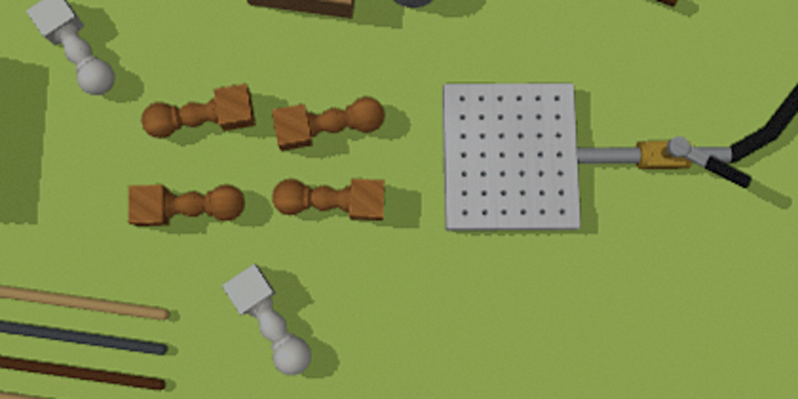

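The crop confirms the choice: four brown legs, with their square blocks at crop (233,106), (293,126), (147,204) and (366,199). The white ones at (70,45) and (270,320) are left alone. The lever is about 62° open. Next I plan the valve approach.

```bash
cat >> h.py <<'E'
def mat(s): return R.from_euler('xyz',s['tcp_rot'],degrees=True)
def down(yaw): return R.from_euler('xyz',[180,0,yaw],degrees=True)
def rel(p0,R0,p1,R1):
    return np.round(R0.inv().apply(np.array(p1)-p0),0).astype(int).tolist(),np.round((R0.inv()*R1).as_rotvec(),3).tolist()
def go(*targets):
    "targets (pos, Rotation): printed shift+turn for each, each relative to the previous"
    s=r.sense();p,q=s['tool_pos'],mat(s)
    for t in targets: print(*rel(p,q,*t)); p,q=t
def log():
    s=r.sense(); open('log.txt','a').write(json.dumps([list(s['joint_pos']),list(s['tool_pos']),list(s['tcp_rot'])])+'\n'); return s
E
python3 - <<'E'
from h import *
log()
p=cv2.imread('pics/top0.png');c=r.camera_params('top');T=c['pose']
h=cv2.cvtColor(p,cv2.COLOR_BGR2HSV); m=((h[...,1]<70)&(h[...,2]>90)).astype(np.uint8)*255
m[:,:340]=0;m[:,440:]=0;m[320:]=0;m[:200]=0
m=cv2.morphologyEx(cv2.morphologyEx(m,cv2.MORPH_CLOSE,np.ones((9,9))),cv2.MORPH_OPEN,np.ones((25,25)))
k=max(cv2.findContours(m,0,2)[0],key=cv2.contourArea);W=ray(c,T,k[:,0],30)[:,:2].astype(np.float32); print('plate',cv2.minAreaRect(W))
go(([560,100,300],down(120)),([495,-357,200],down(62.5)),([495,-357,66],down(62.5)))
E
```

```text
plate ((523.9835205078125, -80.64448547363281), (198.27035522460938, 181.6040496826172), 0.9910427927970886)
[-500, -329, -69] [-0.002, 0.0, 0.728]
[-363, -285, 100] [-0.0, -0.0, 1.004]
[0, 0, 134] [0.0, 0.0, 0.0]
```

>>> jog_arm(
  rows=[
    [[-500,-329,-69],[0,0,0.728]],
    [[-500,-329,-69],[0,0,0.728]],
    [[-500,-329,-69],[0,0,0.728]],
    [[-500,-329,-69],[0,0,0.728]],
    [[-500,-329,-69],[0,0,0.728]],
    [[-500,-329,-69],[0,0,0.728]],
    [[-500,-329,-69],[0,0,0.728]],
    [[-500,-329,-69],[0,0,0.728]],
    [[-500,-329,-69],[0,0,0.728]],
    [[-500,-329,-69],[0,0,0.728]],
  ],
)

```text
time: 1.1
tool_pos: [497.2, 178.6, 288.5]
tcp_rot: [-180.0, -0.0, 120.0]
ft_force: [0.8, 0.7, -0.4]
finger_gap: 85.5
grip_force: 0.0
```

Run:
```python
from h import *
s=log();print(s['tool_pos'],s['tcp_rot'],s['joint_pos'],s['time'])
go(([495,-357,200],down(62.5)))
```

```text
[497.21043653 178.568176   288.49758929] [-1.79983827e+02 -1.02171066e-02  1.20022085e+02] [ 1.41899975e+01 -4.65074846e+00  9.16645906e+01  5.42456193e-03
  9.30045052e+01 -1.58318050e+01] 1.1
[-463, -270, 88] [-0.0, -0.0, 1.004]
```

>>> jog_arm(
  rows=[
    [[-463,-270,88],[0,0,1.004]],
    [[-463,-270,88],[0,0,1.004]],
    [[-463,-270,88],[0,0,1.004]],
    [[-463,-270,88],[0,0,1.004]],
    [[-463,-270,88],[0,0,1.004]],
    [[-463,-270,88],[0,0,1.004]],
    [[-463,-270,88],[0,0,1.004]],
    [[-463,-270,88],[0,0,1.004]],
    [[-463,-270,88],[0,0,1.004]],
    [[-463,-270,88],[0,0,1.004]],
  ],
)

```text
time: 2.1
tool_pos: [493.9, -314.9, 206.8]
tcp_rot: [-180.0, -0.0, 62.5]
ft_force: [0.6, 0.1, -0.6]
finger_gap: 85.5
grip_force: 0.0
```

>>> jog_arm(
  rows=[
    [[0,0,0],[0,0,0]],
    [[0,0,0],[0,0,0]],
  ],
)

```text
time: 2.3
tool_pos: [493.6, -313.7, 206.2]
tcp_rot: [-179.9, -0.0, 62.4]
ft_force: [0.1, 0.2, 0.2]
finger_gap: 85.2
grip_force: 0.0
```

Run:
```python
from h import *
s=log();print(s['tool_pos'],s['tcp_rot'],s['joint_pos'],s['time'])
go(([495,-357,200],down(62.5)),([495,-357,66],down(62.5)))
p,d=r.snapshot('wrist');cv2.imwrite('pics/w1.png',p)
```

```text
[ 493.64404814 -313.69194245  206.22289318] [-1.79860458e+02 -3.74157649e-02  6.23535931e+01] [-3.74646287e+01  5.99599310e+00  8.94831427e+01  1.31294053e-02
  8.46647431e+01 -9.81950468e+00] 2.3
[-38, 21, 6] [-0.002, -0.001, -0.003]
[0, 0, 134] [0.0, 0.0, 0.0]
```

View pics/w1.png

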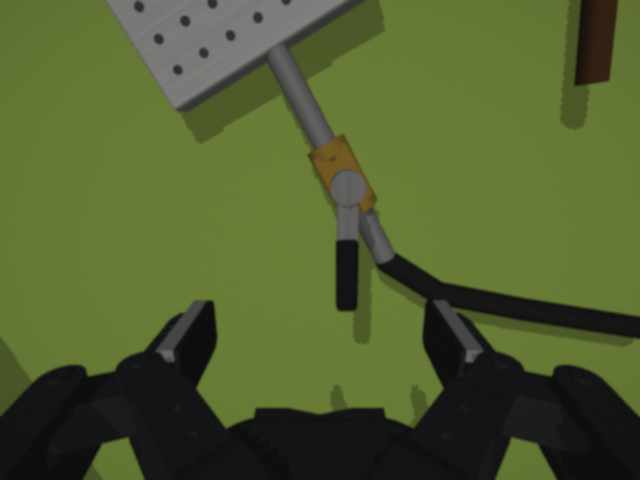

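The wrist view shows the hub at (348,187) and the sleeve tip at (346,310), so the lever lies along tool x. I go down, grip it, then swing it to shut.

>>> jog_arm(
  rows=[
    [[-38,21,6],[0,0,0]],
    [[-38,21,6],[0,0,0]],
    [[-38,21,50],[0,0,0]],
    [[-38,21,90],[0,0,0]],
    [[-38,21,140],[0,0,0]],
    [[-38,21,140],[0,0,0]],
    [[-38,21,140],[0,0,0]],
  ],
)

```text
time: 3.05
tool_pos: [495.6, -354.6, 67.8]
tcp_rot: [-179.9, -0.0, 62.6]
ft_force: [0.8, -1.1, 0.9]
finger_gap: 85.4
grip_force: 0.0
```

>>> jog_arm(
  rows=[
    [[0,0,0],[0,0,0]],
    [[0,0,0],[0,0,0]],
    [[0,0,0],[0,0,0]],
    [[0,0,0],[0,0,0]],
    [[0,0,0],[0,0,0]],
    [[0,0,0],[0,0,0]],
    [[0,0,0],[0,0,0]],
    [[0,0,0],[0,0,0]],
  ],
  grip=10,
  force=30,
)

```text
time: 3.85
tool_pos: [495.9, -356.7, 68.6]
tcp_rot: [180.0, 0.0, 62.5]
ft_force: [-1.7, 1.8, 6.6]
finger_gap: 17.0
grip_force: 31.9
```

Run:
```python
from h import *
s=log();print(s['tool_pos'],s['tcp_rot'],s['finger_gap'],s['grip_force'],s['time'])
p,d=r.snapshot('top');cv2.imwrite('pics/t1.png',p)
c=r.camera_params('top');P=cloud(c,c['pose'],d)
A=np.array([527.7,-291]);R0=mat(s);y=s['tcp_rot'][2]
u=s['tool_pos'][:2]-A;rr=np.hypot(*u);a0=np.degrees(np.arctan2(-u[1],-u[0]));print('r',rr,'lever ang',a0)
for op in [54,46,38,30,22,14,7,0,-2]:
    a=np.radians(180+op); t=[*(A+rr*np.array([np.cos(a),np.sin(a)])),s['tool_pos'][2]]
    print(rel(s['tool_pos'],R0,t,down(y+op-a0)))
```

```text
[ 495.87537641 -356.71064381   68.58511169] [1.79952767e+02 2.05378799e-02 6.25109081e+01] 16.962764483504216 31.911444067955017 3.85
r 73.0116112464004 lever ang 64.1584159464913
([1, -13, 0], [0.001, 0.0, 0.177])
([3, -23, 0], [0.001, 0.0, 0.317])
([7, -32, 0], [0.001, 0.0, 0.457])
([11, -41, 0], [0.001, 0.0, 0.596])
([17, -50, 0], [0.001, 0.0, 0.736])
([25, -57, 0], [0.001, -0.0, 0.875])
([32, -62, 0], [0.001, -0.0, 0.998])
([39, -67, 0], [0.001, -0.0, 1.12])
([42, -68, 0], [0.001, -0.0, 1.155])
```

>>> jog_arm(
  rows=[
    [[0,-7,0],[0,0,0.09]],
    [[1,-13,0],[0,0,0.177]],
    [[3,-23,0],[0,0,0.317]],
    [[7,-32,0],[0,0,0.457]],
    [[11,-41,0],[0,0,0.596]],
    [[17,-50,0],[0,0,0.736]],
    [[25,-57,0],[0,0,0.875]],
    [[32,-62,0],[0,0,0.998]],
    [[37,-65,0],[0,0,1.08]],
    [[39,-67,0],[0,0,1.12]],
  ],
)

```text
time: 4.9
tool_pos: [455.9, -293.1, 68.9]
tcp_rot: [179.7, -0.2, -1.8]
ft_force: [8.9, -18.4, -10.4]
finger_gap: 17.3
grip_force: 45.0
```

>>> jog_arm(
  rows=[
    [[0,0,0],[0,0,0]],
    [[0,0,0],[0,0,0]],
    [[0,0,0],[0,0,0]],
    [[0,0,0],[0,0,0]],
  ],
)

```text
time: 5.3
tool_pos: [456.2, -293.2, 68.8]
tcp_rot: [179.7, -0.3, -1.6]
ft_force: [6.4, -9.8, -4.3]
finger_gap: 17.5
grip_force: 44.0
```

Run:
```python
from h import *
s=log();print(s['tool_pos'],s['tcp_rot'],s['finger_gap'],s['grip_force'],s['ft_force'],s['wrist_torque'],s['time'])
A=np.array([527.7,-291]);u=s['tool_pos'][:2]-A;print(np.hypot(*u),np.degrees(np.arctan2(-u[1],-u[0])))
```

```text
[ 456.17035325 -293.23422341   68.82821084] [179.72371913  -0.26870492  -1.63482749] 17.510944475832975 43.97102014627308 [ 6.41878122 -9.84893908 -4.25562484] [-1.48064001 -1.22914451  0.84877054] 5.3
71.56453114681501 1.7890479225326639
```

>>> jog_arm(
  rows=[
    [[0,0,0],[0,0,0]],
    [[0,0,0],[0,0,0]],
    [[0,0,0],[0,0,0]],
    [[0,0,0],[0,0,0]],
    [[0,0,-40],[0,0,0]],
    [[0,0,-90],[0,0,0]],
    [[0,0,-140],[0,0,0]],
    [[0,0,-190],[0,0,0]],
    [[0,0,-230],[0,0,0]],
    [[0,0,-230],[0,0,0]],
  ],
  grip=85,
)

```text
time: 6.3
tool_pos: [456.4, -292.5, 305.6]
tcp_rot: [179.6, -0.6, -1.7]
ft_force: [0.5, -2.2, 1.4]
finger_gap: 85.1
grip_force: 0.0
```

Run:
```python
from h import *
s=log();print(s['tool_pos'],s['tcp_rot'],s['joint_pos'],s['time'])
# fit kinematics from the logged poses
from scipy.optimize import least_squares
D=[json.loads(l) for l in open('log.txt')]
def rz(a):return R.from_euler('z',a,degrees=True)
def ry(a):return R.from_euler('y',a,degrees=True)
def fk(k,q):
    h,a1,off,L1,a3,L2,tl=k
    B=rz(q[0]); p=B.apply([a1,off,h]); B=B*ry(q[1]); p=p+B.apply([0,0,L1]); B=B*ry(q[2]); p=p+B.apply([a3,0,L2])
    B=B*rz(q[3])*ry(q[4]); p=p+B.apply([0,0,tl]); return p,B*rz(90)*rz(q[5])
f=lambda k:np.concatenate([fk(k,q)[0]-p for q,p,e in D]+[[.1*(k[4]),.1*k[1],.01*(k[6]-250)]])
o=least_squares(f,[300,0,50,400,0,400,250]);print(np.round(o.x,1),np.abs(o.fun).max())
for q,p,e in D[-3:]: print(fk(o.x,q)[1].as_euler('xyz',degrees=True),e)
x,d=r.snapshot('top');cv2.imwrite('pics/t2.png',x);c=r.camera_params('top');P=cloud(c,c['pose'],d)
qq=(P[...,2]>74)&(P[...,2]<100); qq[:,:440]=0;qq[:230]=0;qq[320:]=0
X=P[qq];dk=x[qq].max(1)<50;w=X[dk][:,:2];print('lever',len(w)); 
if len(w)>20: V=np.linalg.svd(w-w.mean(0))[2];print(w.mean(0),V[0])
for l in legs(x,c,c['pose']):
    if l['area']>650 and abs(l['L']-148)<15: print(l)
```

```text
[ 456.44883436 -292.49672571  305.58838923] [179.59376916  -0.55290671  -1.66696704] [-3.80722013e+01 -3.30019839e+00  8.86184771e+01  1.18756379e-03
  9.39956289e+01  5.35968157e+01] 6.3
[2.249e+02 4.000e-01 5.120e+01 3.566e+02 5.160e+01 5.531e+02 2.691e+02] 5.160848705247173
[1.79952767e+02 2.05378799e-02 6.25109081e+01] [179.95276655236418, 0.020537879912383514, 62.510908050775946]
[179.72371913  -0.26870492  -1.63482749] [179.72371912696292, -0.2687049154103901, -1.6348274876067956]
[179.59376916  -0.55290671  -1.66696704] [179.59376916318294, -0.5529067051893205, -1.6669670408999]
lever 167
[ 457.86192021 -291.20732348] [-0.99975717 -0.02203635]
{'px': [227.0, 239.0], 'area': 791, 'o': [575.6, 346.8], 'ang': 100.5, 'L': np.float64(146.8), 'wid': [56.2, 44.5]}
{'px': [290.0, 244.0], 'area': 767, 'o': [567.9, 165.8], 'ang': -79.2, 'L': np.float64(146.5), 'wid': [54.8, 44.1]}
{'px': [293.0, 284.0], 'area': 706, 'o': [462.6, 165.3], 'ang': 88.5, 'L': np.float64(144.2), 'wid': [50.8, 43.9]}
{'px': [215.0, 287.0], 'area': 832, 'o': [451.3, 354.9], 'ang': -87.1, 'L': np.float64(149.9), 'wid': [51.0, 43.8]}
```

```bash
cat > k.py <<'E'
from h import *
from scipy.optimize import least_squares
K=[224.9,.4,51.2,356.6,51.6,553.1,269.1]
lo=np.array([-169.4,-51.1,1.3,-76.6,0,-152.2]);hi=np.array([169.4,129.3,143.1,256.6,156.5,152.2])
def rz(a):return R.from_euler('z',a,degrees=True)
def ry(a):return R.from_euler('y',a,degrees=True)
def fk(k,q):
    h,a1,off,L1,a3,L2,tl=k
    B=rz(q[0]); p=B.apply([a1,off,h]); B=B*ry(q[1]); p=p+B.apply([0,0,L1]); B=B*ry(q[2]); p=p+B.apply([a3,0,L2])
    B=B*rz(q[3])*ry(q[4]); p=p+B.apply([0,0,tl]); return p,B*rz(90)*rz(q[5])
def ik(p,Q,seeds):
    best=[]
    for s in seeds:
        f=lambda q:np.r_[fk(K,q)[0]-p,200*(fk(K,q)[1].inv()*Q).as_rotvec()]
        o=least_squares(f,np.clip(s,lo+.1,hi-.1),bounds=(lo,hi),max_nfev=60)
        if np.abs(o.fun).max()<2 and not any(np.abs(o.x-b).max()<5 for b in best): best.append(o.x.round(0))
    return best
def tool(phi,t):
    "tool z points along azimuth phi, t degrees below horizontal; tool x on the upper side"
    c,s=np.cos(np.radians(phi)),np.sin(np.radians(phi));ct,st=np.cos(np.radians(t)),np.sin(np.radians(t))
    z=np.array([c*ct,s*ct,-st]);x=np.array([c*st,s*st,ct]);return R.from_matrix(np.c_[x,np.cross(z,x),z])
E
python3 - <<'E'
from k import *
rng=np.random.default_rng(0)
S=[[np.degrees(np.arctan2(y0,500)),0,100,j4,60,j6] for y0 in(-100,) for j4 in(0,90,180) for j6 in(-90,0,90)]
for t in(20,35):
  for phi in range(-180,180,45):
    Q=tool(phi,t)
    for o in([524,-81,60],):
      b=ik(np.array(o)+19*Q.as_matrix()[:,2],Q,S); print(t,phi,[x.astype(int).tolist() for x in b])
print('picks (tilt 30: z below horiz 60 toward foot => tool(phi=ball+180..)')
for n,o,a in(('A',(575.6,346.8),100.5),('B',(568,166),-79.2),('D',(462,165),88.5),('C',(451,355),-87)):
    for tt in(0,30):
        Q=tool(a,90+tt); g=np.array([*o,25])-45*np.array([np.cos(np.radians(a)),np.sin(np.radians(a)),0])
        b=ik(g+19*Q.as_matrix()[:,2],Q,[[np.degrees(np.arctan2(o[1],o[0])),10,100,j4,80,j6] for j4 in(0,90,180) for j6 in(-90,0,90)])
        print(n,tt,[x.astype(int).tolist() for x in b])
E
```

```text
20 -180 [[-10, 54, 62, -13, 133, -102]]
20 -135 [[3, 44, 77, -44, 114, -129]]
20 -90 [[11, 26, 104, -68, 85, -138]]
20 -45 [[5, 3, 133, 255, 49, -135]]
20 0 []
20 45 [[-41, 12, 123, 78, 74, -43]]
20 90 [[-36, 34, 93, 52, 103, -48]]
20 135 [[-24, 49, 69, 25, 127, -66]]
35 -180 [[-10, 44, 70, -10, 120, -101]]
35 -135 [[1, 36, 83, -36, 104, -129]]
35 -90 [[8, 18, 107, -57, 76, -147]]
35 -45 []
35 0 [[-23, -15, 141, 86, 19, -9]]
35 45 [[-37, 5, 123, 64, 64, -29]]
35 90 [[-34, 26, 97, 43, 94, -45]]
35 135 [[-23, 40, 76, 20, 115, -68]]
picks (tilt 30: z below horiz 60 toward foot => tool(phi=ball+180..)
A 0 [[23, 28, 85, 0, 67, 12]]
A 30 [[33, 37, 76, -28, 80, 31]]
B 0 []
B 30 []
D 0 [[8, 2, 117, 0, 62, 10]]
D 30 [[22, 12, 109, -28, 74, 35]]
C 0 [[37, 20, 96, 0, 64, -146]]
C 30 []
```

Lever closed: it measures 1.26° in the world, matching the station's yaw of about 1°. Next I hover over the legs to refine their poses with the wrist camera.

Run:
```python
from k import *
def tdn(phi,t): return tool(phi,t)*rz(180)
S0=[[a,20,100,j4,80,j6] for a in(-30,10) for j4 in(-50,0,40) for j6 in(-90,-40,40)]
for o in((584,-31),(584,-131)):
  for phi in(90,110):
    Q=tool(phi,35);print('AD',o,phi,ik(np.array([*o,60])+23*Q.as_matrix()[:,2],Q,S0))
for o in((464,-31),(464,-131)):
  for phi in(-90,-110):
    Q=tdn(phi,35);print('BC',o,phi,ik(np.array([*o,60])+23*Q.as_matrix()[:,2],Q,S0))
for n,o,a in(('B',(568,166),-79.2),('C',(451,355),-87)):
    Q=tdn(a,125); g=np.array([*o,28])-45*np.array([np.cos(np.radians(a)),np.sin(np.radians(a)),0])
    print(n,ik(g+23*Q.as_matrix()[:,2],Q,S0))
go(([500,20,330],down(45)),([500,320,330],down(90)))
```

```text
AD (584, -31) 90 [array([-26.,  30.,  91.,  47.,  91., -40.])]
AD (584, -31) 110 [array([-23.,  38.,  79.,  38., 103., -48.])]
AD (584, -131) 90 [array([-34.,  36.,  83.,  43.,  97., -43.])]
AD (584, -131) 110 [array([-30.,  44.,  71.,  34., 109., -52.])]
BC (464, -31) -90 [array([ 14.,  13., 114., -54.,  80.,  38.])]
BC (464, -31) -110 [array([ 11.,  21., 104., -44.,  91.,  45.])]
BC (464, -131) -90 [array([  2.,   9., 118., -60.,  71.,  33.])]
BC (464, -131) -110 [array([  1.,  18., 107., -50.,  85.,  40.])]
B [array([  2.,  23.,  98.,  37.,  70., -25.])]
C [array([ 24.,  14., 109.,  43.,  52.,  -5.])]
[35, -313, -29] [0.006, -0.004, -0.815]
[212, -212, 0] [-0.0, 0.0, -0.785]
```

>>> jog_arm(
  rows=[
    [[35,-313,-29],[0.006,-0.004,-0.815]],
    [[35,-313,-29],[0.006,-0.004,-0.815]],
    [[35,-313,-29],[0.006,-0.004,-0.815]],
    [[35,-313,-29],[0.006,-0.004,-0.815]],
    [[35,-313,-29],[0.006,-0.004,-0.815]],
    [[35,-313,-29],[0.006,-0.004,-0.815]],
    [[35,-313,-29],[0.006,-0.004,-0.815]],
    [[35,-313,-29],[0.006,-0.004,-0.815]],
  ],
)

```text
time: 7.15
tool_pos: [497.9, 23.6, 325.1]
tcp_rot: [-179.5, 0.1, 45.3]
ft_force: [-0.3, -0.1, -0.4]
finger_gap: 85.1
grip_force: 0.0
```

>>> jog_arm(
  rows=[
    [[212,-212,0],[0,0,-0.785]],
    [[212,-212,0],[0,0,-0.785]],
    [[212,-212,0],[0,0,-0.785]],
    [[212,-212,0],[0,0,-0.785]],
    [[212,-212,0],[0,0,-0.785]],
    [[212,-212,0],[0,0,-0.785]],
    [[212,-212,0],[0,0,-0.785]],
    [[212,-212,0],[0,0,-0.785]],
    [[212,-212,0],[0,0,-0.785]],
    [[212,-212,0],[0,0,-0.785]],
  ],
)

```text
time: 8.15
tool_pos: [498.7, 319.1, 327.6]
tcp_rot: [-179.7, -0.2, 89.9]
ft_force: [-0.4, 0.4, 0.3]
finger_gap: 84.7
grip_force: 0.0
```

```bash
cat >> h.py <<'E'
def wlegs(p,d,s):
    "lying legs from wrist picture: block face from depth (z 40..60) -> minAreaRect of the cast mask; ball from circle of far points"
    c=r.camera_params('wrist');T=wristT(s);P=cloud(c,T,d);m=legmask(p);m=cv2.morphologyEx(m,cv2.MORPH_OPEN,np.ones((3,3)))
    n,l,st,ce=cv2.connectedComponentsWithStats(m);out=[]
    for i in range(1,n):
        if st[i,4]<1000: continue
        k=(l==i)&(d>0); X=P[k]; 
        if X[:,2].max()>70: continue
        X=X[X[:,2]>22][:,:2]; A=X.mean(0);a=np.linalg.svd(X-A,full_matrices=False)[2][0]
        rc=cv2.minAreaRect(X.astype(np.float32)); 
        t=P[k];t=t[t[:,2]>46][:,:2]; q=(t-A)@a  # block top face (and ball's crown)
        s_=-1 if (q>0).sum()>(q<0).sum() else 1; b=a*s_   # ball direction: fewer top points
        blk=t[(t-A)@b<-15]; br=cv2.minAreaRect(blk.astype(np.float32)); e=(X-A)@b
        out.append(dict(px=ce[i].round().tolist(),o=np.round(rc[0],1).tolist(),ang=round(float(np.degrees(np.arctan2(b[1],b[0]))),1),size=np.round(rc[1],1).tolist(),blk=np.round(br[0],1).tolist(),bs=np.round(br[1],1).tolist(),ba=round(br[2],1)))
    return out
E
python3 - <<'E'
from h import *
s=log();print(s['tool_pos'],s['tcp_rot'],s['time'])
p,d=r.snapshot('wrist');cv2.imwrite('pics/w2.png',p);np.save('pics/w2.npy',d)
for l in wlegs(p,d,s): print(l)
E
```

```text
[498.72581042 319.07837629 327.6015019 ] [-179.66287494   -0.20024825   89.85350171] 8.15
{'px': [282.0, 143.0], 'o': [450.1, 377.6], 'ang': -99.2, 'size': [100.2, 40.0], 'blk': [460.0, 412.0], 'bs': [28.1, 30.1], 'ba': 80.8}
{'px': [380.0, 174.0], 'o': [570.3, 345.2], 'ang': 97.4, 'size': [41.9, 142.7], 'blk': [578.8, 296.4], 'bs': [39.8, 42.8], 'ba': 10.4}
{'px': [370.0, 289.0], 'o': [564.8, 183.7], 'ang': -90.6, 'size': [42.5, 112.8], 'blk': [564.2, 227.6], 'bs': [28.6, 29.6], 'ba': 0.3}
{'px': [291.0, 327.0], 'o': [463.9, 147.3], 'ang': 80.8, 'size': [110.5, 39.7], 'blk': [455.7, 110.8], 'bs': [33.2, 33.1], 'ba': 87.4}
```

View pics/w2.png

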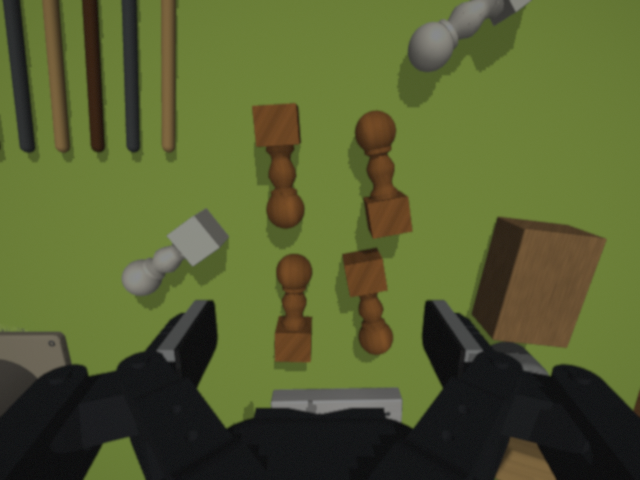

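The wrist view shows four brown legs with blocks at (276,125), (388,214), (365,272) and (293,339). Their balls are at (285,208), (376,131), (376,336) and (294,271). My mask clipped the darker parts, so I widen it.

```bash
python3 - <<'E'
s=open('h.py').read()
s=s.replace("(3,150,50),(14,255,255)","(2,110,25),(19,255,255)").replace("X=X[X[:,2]>22][:,:2]","X=X[X[:,2]>12][:,:2]").replace("t=t[t[:,2]>46][:,:2]","t=t[t[:,2]>44][:,:2]")
open('h.py','w').write(s)
E
python3 - <<'E'
from h import *
import pickle
p=cv2.imread('pics/w2.png');d=np.load('pics/w2.npy');s=r.sense()
for l in wlegs(p,d,s): print(l)
c=r.camera_params('wrist');T=wristT(s)
P=cloud(c,T,d); print('z block',P[125,276],P[214,388],P[272,365],P[339,293])
for b in((285,208),(376,131),(376,336),(294,271)): print(b,ray(c,T,b,25)[0][:2].round(1))
E
```

```text
{'px': [56.0, 72.0], 'o': [183.1, 458.0], 'ang': -97.1, 'size': [166.5, 13.9], 'blk': [0.0, 0.0], 'bs': [0.0, 0.0], 'ba': 0.0}
{'px': [93.0, 73.0], 'o': [228.0, 457.8], 'ang': -97.2, 'size': [166.2, 13.3], 'blk': [0.0, 0.0], 'bs': [0.0, 0.0], 'ba': 0.0}
{'px': [168.0, 73.0], 'o': [317.5, 457.7], 'ang': -97.2, 'size': [164.8, 12.6], 'blk': [0.0, 0.0], 'bs': [0.0, 0.0], 'ba': 0.0}
{'px': [280.0, 159.0], 'o': [451.2, 353.1], 'ang': -86.2, 'size': [49.4, 144.8], 'blk': [448.7, 403.0], 'bs': [49.4, 44.9], 'ba': 2.8}
{'px': [382.0, 177.0], 'o': [573.9, 346.8], 'ang': 101.1, 'size': [48.4, 146.9], 'blk': [583.4, 296.6], 'bs': [48.4, 44.7], 'ba': 10.8}
{'px': [369.0, 297.0], 'o': [566.4, 170.5], 'ang': -79.0, 'size': [48.0, 140.6], 'blk': [556.7, 219.2], 'bs': [48.0, 41.5], 'ba': 11.0}
{'px': [293.0, 311.0], 'o': [462.5, 165.7], 'ang': 88.1, 'size': [150.2, 48.2], 'blk': [460.8, 114.0], 'bs': [46.8, 48.2], 'ba': 87.9}
z block [449.00800803 403.75856814  49.89811531] [581.40970412 300.64627708  50.50519975] [556.28741428 224.63256727  49.19931763] [461.72011677 126.20643198  47.97362652]
(285, 208) [453.8 303.1]
(376, 131) [566.4 397.3]
(376, 336) [578.6 116.8]
(294, 271) [463.4 216.5]
```

```bash
cat >> k.py <<'E'
def pick(blk,ang,flip=0,lean=35,z=28,back=120):
    b=np.array([np.cos(np.radians(ang)),np.sin(np.radians(ang)),0]);Q=tool(ang,90+lean)
    zd=Q.as_matrix()[:,2]; g=np.array([*blk,z])+7.5*b; p=g+23*zd
    return (p-back*zd,Q*rz(180) if flip else Q),(p,Q*rz(180) if flip else Q)
E
python3 - <<'E'
from k import *
a,b=pick((583.4,296.6),100.5);print(a[0],b[0],b[1].as_euler('xyz',degrees=True));go(a,b)
E
```

```text
[571.89421124 358.67968086 107.4577483 ] [584.43733163 291.00305935   9.15950298] [180.   35.  100.5]
[39, 74, 220] [-0.062, -0.613, -0.178]
[0, 0, 120] [0.0, 0.0, 0.0]
```

>>> jog_arm(
  rows=[
    [[39,74,220],[-0.062,-0.613,-0.178]],
    [[39,74,220],[-0.062,-0.613,-0.178]],
    [[39,74,220],[-0.062,-0.613,-0.178]],
    [[39,74,220],[-0.062,-0.613,-0.178]],
    [[39,74,220],[-0.062,-0.613,-0.178]],
    [[39,74,220],[-0.062,-0.613,-0.178]],
    [[39,74,220],[-0.062,-0.613,-0.178]],
    [[39,74,220],[-0.062,-0.613,-0.178]],
    [[39,74,220],[-0.062,-0.613,-0.178]],
    [[39,74,220],[-0.062,-0.613,-0.178]],
  ],
  grip=74,
)

```text
time: 9.2
tool_pos: [572.5, 361.2, 111.8]
tcp_rot: [179.6, 34.8, 100.3]
ft_force: [0.1, -0.9, -0.5]
finger_gap: 74.0
grip_force: 0.0
```

Run:
```python
from k import *
s=log();a,b=pick((583.4,296.6),100.5);print(s['tool_pos'],s['tcp_rot'],s['joint_pos'],s['finger_gap']);go(b)
D=[json.loads(l) for l in open('log.txt')]
o=least_squares(lambda k:np.concatenate([fk(k,q)[0]-p for q,p,e in D]),K);print(o.x.round(1),abs(o.fun).max())
```

```text
[572.50352068 361.180585   111.8201399 ] [179.59946432  34.75206833 100.3268177 ] [ 42.92000195  42.23336335  60.25869188 -29.1644638   96.67934467
  34.00068391] 74.03653665413273
[0, -2, 125] [0.005, -0.004, -0.002]
[318.1   0.   51.2 369.1  61.6 553.4 364.8] 3.751665644813329e-12
```

>>> jog_arm(
  rows=[
    [[0,-2,30],[0,0,0]],
    [[0,-2,60],[0,0,0]],
    [[0,-2,85],[0,0,0]],
    [[0,-2,105],[0,0,0]],
    [[0,-2,118],[0,0,0]],
    [[0,-2,125],[0,0,0]],
    [[0,-2,125],[0,0,0]],
    [[0,-2,125],[0,0,0]],
  ],
)

```text
time: 10.0
tool_pos: [582.8, 290.8, 6.3]
tcp_rot: [179.9, 34.9, 100.6]
ft_force: [0.3, 0.1, 0.4]
finger_gap: 73.9
grip_force: 0.0
```

>>> jog_arm(
  rows=[
    [[0,0,0],[0,0,0]],
    [[0,0,0],[0,0,0]],
    [[0,0,0],[0,0,0]],
    [[0,0,0],[0,0,0]],
    [[0,0,0],[0,0,0]],
    [[0,0,0],[0,0,0]],
  ],
  grip=40,
  force=70,
)

```text
time: 10.6
tool_pos: [582.9, 291.1, 6.3]
tcp_rot: [179.8, 34.9, 100.6]
ft_force: [0.1, 3.1, 4.5]
finger_gap: 49.3
grip_force: 72.8
```

```bash
sed -i 's/^K=.*/K=[318.1,0,51.2,369.1,61.6,553.4,364.8]/' k.py
python3 - <<'E'
from k import *
s=log();print(s['tool_pos'],s['tcp_rot'],s['finger_gap'],s['grip_force'],s['ft_force'])
# leg in tool frame, from pick
g=mat(s);b=np.array([np.cos(np.radians(100.5)),np.sin(np.radians(100.5)),0]);foot=np.array([583.4,296.6,25])-22.5*b
print('foot in tool',g.inv().apply(foot-s['tool_pos']))
S0=[[a,20,100,j4,80,j6] for a in(-30,10) for j4 in(-50,0,40) for j6 in(-90,-40,40)]
for o in((584,-31),(584,-131)):
  for phi in(90,110):
    Q=tool(phi,35);print('AD',o,phi,ik(np.array([*o,60])+23*Q.as_matrix()[:,2],Q,S0))
for o in((464,-31),(464,-131)):
  for phi in(-90,-110):
    Q=tool(phi,35)*rz(180);print('BC',o,phi,ik(np.array([*o,60])+23*Q.as_matrix()[:,2],Q,S0))
for n,o,a in(('B',(556.7,219),-79.2),('C',(449,403),-87),('D',(461,114),88)):
    t=pick(o,a,n!='D')[1]; print(n,ik(t[0],t[1],S0))
E
```

```text
[582.87929068 291.09477532   6.32982644] [179.8364244   34.90620347 100.57146334] 49.31177609513041 72.84377932548523 [0.10016303 3.13075545 4.54859249]
foot in tool [-24.77592368   1.5094394   -5.47380866]
AD (584, -31) 90 [array([-32.,  38.,  85.,  44.,  93., -45.])]
AD (584, -31) 110 [array([-27.,  48.,  69.,  35., 106., -51.])]
AD (584, -131) 90 [array([-39.,  45.,  75.,  40., 100., -47.])]
AD (584, -131) 110 [array([-34.,  55.,  59.,  31., 112., -54.])]
BC (464, -31) -90 [array([ 23.,  22., 108., -50.,  83.,  45.])]
BC (464, -31) -110 [array([ 18.,  32.,  95., -41.,  94.,  50.])]
BC (464, -131) -90 [array([ 12.,  18., 114., -56.,  75.,  41.])]
BC (464, -131) -110 [array([  8.,  28., 100., -46.,  87.,  46.])]
B [array([ -3.,  25.,  97.,  36.,  72., -30.])]
C [array([ 18.,  13., 112.,  43.,  54., -12.])]
D [array([ 29.,  21., 102., -30.,  78.,  43.])]
```

```bash
cat >> k.py <<'E'
C0=np.array([524,-81.]);YW=1.0
def slot(x,y): return np.array([*(C0+R.from_euler('z',YW,degrees=True).as_matrix()[:2,:2]@[x,y]),30])
def place(sl,phi,f,flip=0,t=35,up=100,dz=1):
    Q=tool(phi,t)*(rz(180) if flip else rz(0)); p=sl+[0,0,dz]-Q.apply(f); return (p+[0,0,up],Q),(p,Q)
E
python3 - <<'E'
from k import *
s=r.sense();pre,fin=place(slot(60,50),91,[-24.8,0,-5.5]);print(pre[0],fin[0])
p=s['tool_pos']
go((p+[0,0,200],mat(s)),([590,160,250],tool(96,85)),pre,fin)
E
```

```text
[582.79135726 -11.23329167 148.1603003 ] [582.79135726 -11.23329167  48.1603003 ]
[-114, 0, -164] [0.0, 0.0, 0.0]
[-132, -17, 39] [0.024, 0.696, 0.08]
[-178, -25, 87] [-0.045, 0.872, 0.078]
[-82, 0, 57] [0.0, 0.0, 0.0]
```

>>> jog_arm(
  rows=[
    [[-20,0,-30],[0,0,0]],
    [[-48,0,-69],[0,0,0]],
    [[-80,0,-115],[0,0,0]],
    [[-114,0,-164],[0,0,0]],
    [[-114,0,-164],[0,0,0]],
    [[-114,0,-164],[0,0,0]],
  ],
)

```text
time: 11.2
tool_pos: [583.5, 291.7, 208.5]
tcp_rot: [179.6, 34.8, 100.4]
ft_force: [0.1, 0.4, -2.6]
finger_gap: 49.5
grip_force: 73.2
```

>>> jog_arm(
  rows=[
    [[-132,-17,39],[0.024,0.696,0.08]],
    [[-132,-17,39],[0.024,0.696,0.08]],
    [[-132,-17,39],[0.024,0.696,0.08]],
    [[-132,-17,39],[0.024,0.696,0.08]],
    [[-132,-17,39],[0.024,0.696,0.08]],
    [[-132,-17,39],[0.024,0.696,0.08]],
    [[-132,-17,39],[0.024,0.696,0.08]],
    [[-132,-17,39],[0.024,0.696,0.08]],
  ],
)

```text
time: 12.0
tool_pos: [588.4, 159.9, 246.3]
tcp_rot: [-179.7, -4.8, 96.0]
ft_force: [0.4, 0.0, -1.9]
finger_gap: 49.2
grip_force: 75.5
```

Run:
```python
from k import *
s=log();print(s['tool_pos'],s['tcp_rot'],s['joint_pos'].round(),s['finger_gap'])
pre,fin=place(slot(60,50),91,[-24.8,0,-5.5]);go(pre,fin)
```

```text
[588.44956541 159.89677703 246.28784888] [-179.67674345   -4.82764141   95.98675358] [ 7.  8. 83.  5. 89.  1.] 49.16235859815819
[-177, -23, 84] [-0.05, 0.875, 0.075]
[-82, 0, 57] [0.0, 0.0, 0.0]
```

>>> jog_arm(
  rows=[
    [[-177,-23,84],[-0.05,0.875,0.075]],
    [[-177,-23,84],[-0.05,0.875,0.075]],
    [[-177,-23,84],[-0.05,0.875,0.075]],
    [[-177,-23,84],[-0.05,0.875,0.075]],
    [[-177,-23,84],[-0.05,0.875,0.075]],
    [[-177,-23,84],[-0.05,0.875,0.075]],
    [[-177,-23,84],[-0.05,0.875,0.075]],
    [[-177,-23,84],[-0.05,0.875,0.075]],
    [[-177,-23,84],[-0.05,0.875,0.075]],
    [[-177,-23,84],[-0.05,0.875,0.075]],
  ],
)

```text
time: 13.0
tool_pos: [584.7, -10.3, 151.4]
tcp_rot: [179.3, -54.9, 91.7]
ft_force: [-0.6, 0.0, -1.7]
finger_gap: 49.2
grip_force: 75.9
```

Run:
```python
from k import *
s=log();print(s['tool_pos'],s['tcp_rot'],s['joint_pos'].round(),s['finger_gap'],s['grip_force'])
pre,fin=place(slot(60,50),91,[-24.8,0,-5.5]);go(pre,fin)
p,d=r.snapshot('side');cv2.imwrite('pics/s1.png',p[60:420,150:630])
```

```text
[584.71019177 -10.25239232 151.41824468] [179.34080889 -54.86083423  91.67833006] [-32.  29.  84.  44. 100. -39.] 49.198941829516514 75.85691928863525
[-3, -2, 1] [0.002, 0.002, 0.007]
[-82, 0, 57] [0.0, 0.0, 0.0]
```

View pics/s1.png

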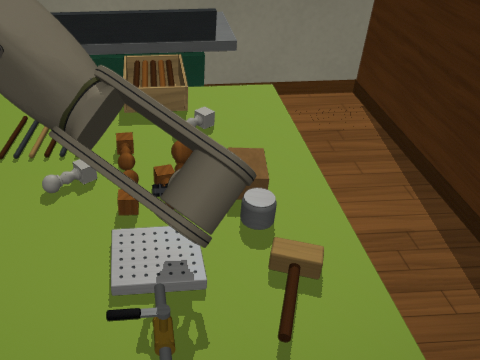

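The side crop shows the lever across the pipe at (130,314), so it is shut, and the held leg's ball up at (181,150) behind the hand. I lower it.

>>> jog_arm(
  rows=[
    [[-25,-2,16],[0.002,0.002,0.007]],
    [[-50,-2,32],[0.002,0.002,0.007]],
    [[-68,-2,46],[0.002,0.002,0.007]],
    [[-75,-2,51],[0.002,0.002,0.007]],
    [[-79,-2,54],[0.002,0.002,0.007]],
    [[-82,-2,56],[0.002,0.002,0.007]],
    [[-82,-2,56],[0.002,0.002,0.007]],
    [[-82,-2,56],[0.002,0.002,0.007]],
  ],
)

```text
time: 13.85
tool_pos: [582.9, -12.9, 51.4]
tcp_rot: [-179.8, -55.2, 90.7]
ft_force: [0.9, -0.0, -2.4]
finger_gap: 49.2
grip_force: 75.8
```

Run:
```python
from k import *
s=log();print(s['tool_pos'],s['tcp_rot'],s['ft_force'],s['wrist_torque'],s['finger_gap'],s['grip_force'])
pre,fin=place(slot(60,50),91,[-24.8,0,-5.5]);print(fin[0])
```

```text
[582.85465024 -12.92051299  51.37671866] [-179.81369532  -55.15690855   90.66384747] [ 0.94342673 -0.04337919 -2.38245061] [-0.689902   -0.09318461 -0.00689813] 49.210180232292586 75.77313780784607
[582.79135726 -11.23329167  48.1603003 ]
```

>>> jog_arm(
  rows=[
    [[-1,0,1],[0,0,0]],
    [[-2,0,1],[0,0,0]],
    [[-2.5,0,1.7],[0,0,0]],
    [[-3.3,0,2.3],[0,0,0]],
    [[-3.3,0,2.3],[0,0,0]],
    [[-3.3,0,2.3],[0,0,0]],
  ],
)

```text
time: 14.45
tool_pos: [582.5, -12.9, 48.8]
tcp_rot: [-179.8, -55.3, 90.7]
ft_force: [-5.8, -3.0, 13.5]
finger_gap: 49.4
grip_force: 77.0
```

>>> jog_arm(
  rows=[
    [[0,0,0],[0,0,0]],
    [[0,0,0],[0,0,0]],
    [[0,0,0],[0,0,0]],
    [[0,0,0],[0,0,0]],
    [[0,0,-15],[0,0,0]],
    [[0,0,-40],[0,0,0]],
    [[0,0,-80],[0,0,0]],
    [[0,0,-120],[0,0,0]],
    [[0,0,-160],[0,0,0]],
    [[0,0,-160],[0,0,0]],
  ],
  grip=72,
)

```text
time: 15.45
tool_pos: [586.0, -150.1, 142.0]
tcp_rot: [179.7, -54.9, 90.8]
ft_force: [0.5, -1.1, 0.5]
finger_gap: 72.2
grip_force: 0.0
```

Run:
```python
from k import *
s=log();print(s['tool_pos'],s['tcp_rot'],s['ft_force'])
p,d=r.snapshot('wrist');cv2.imwrite('pics/w3.png',p)
# back over the legs
go(([600,-60,330],tool(91,60)),([500,320,330],down(90)))
```

```text
[ 585.95541301 -150.08487132  141.98702076] [179.72531173 -54.88449271  90.80444631] [ 0.52490315 -1.11174648  0.47759434]
[206, 16, -37] [0.005, -0.436, -0.004]
[331, -93, 191] [-0.005, -0.524, 0.017]
```

View pics/w3.png

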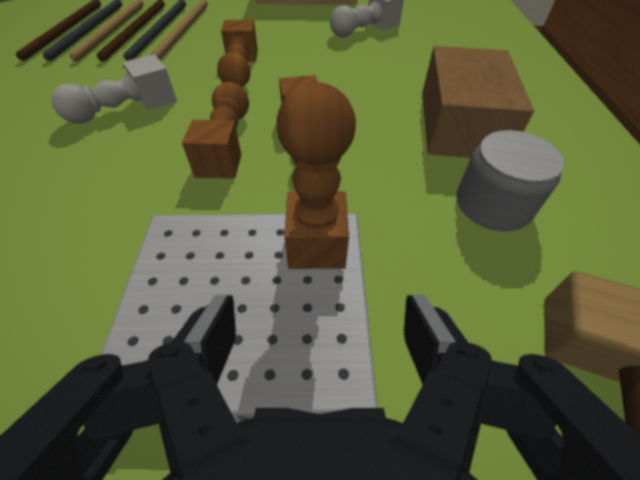

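The wrist view shows leg 1 standing upright with its foot fully on the plate, block at (317,235). Next is leg D, so I hover and re-measure.

>>> jog_arm(
  rows=[
    [[206,16,-37],[0,-0.436,0]],
    [[206,16,-37],[0,-0.436,0]],
    [[206,16,-37],[0,-0.436,0]],
    [[206,16,-37],[0,-0.436,0]],
    [[206,16,-37],[0,-0.436,0]],
    [[206,16,-37],[0,-0.436,0]],
  ],
)

```text
time: 16.1
tool_pos: [600.3, -55.3, 330.2]
tcp_rot: [180.0, -30.1, 91.0]
ft_force: [-0.1, -0.8, -0.7]
finger_gap: 72.1
grip_force: 0.0
```

>>> jog_arm(
  rows=[
    [[331,-93,191],[0,-0.524,0.017]],
    [[331,-93,191],[0,-0.524,0.017]],
    [[331,-93,191],[0,-0.524,0.017]],
    [[331,-93,191],[0,-0.524,0.017]],
    [[331,-93,191],[0,-0.524,0.017]],
    [[331,-93,191],[0,-0.524,0.017]],
    [[331,-93,191],[0,-0.524,0.017]],
    [[331,-93,191],[0,-0.524,0.017]],
    [[331,-93,191],[0,-0.524,0.017]],
    [[331,-93,191],[0,-0.524,0.017]],
  ],
)

```text
time: 17.1
tool_pos: [500.4, 323.9, 325.7]
tcp_rot: [-179.2, 0.0, 90.0]
ft_force: [0.3, -0.7, -0.1]
finger_gap: 72.1
grip_force: 0.0
```

Run:
```python
from k import *
s=log();print(s['tool_pos'],s['tcp_rot'],s['time'])
p,d=r.snapshot('wrist');cv2.imwrite('pics/w4.png',p)
L=[l for l in wlegs(p,d,s) if min(l['bs'])>30]
for l in L: print(l)
go(*pick((460.8,114),88))
```

```text
[500.43496975 323.90415984 325.65061914] [-1.79232726e+02  7.91337186e-03  8.99831784e+01] 17.1
{'px': [280.0, 162.0], 'o': [451.6, 352.9], 'ang': -86.3, 'size': [49.4, 144.8], 'blk': [448.5, 403.4], 'bs': [49.4, 43.5], 'ba': 3.3}
{'px': [369.0, 300.0], 'o': [566.0, 170.4], 'ang': -78.9, 'size': [47.9, 140.5], 'blk': [556.5, 219.0], 'bs': [47.9, 41.6], 'ba': 11.1}
{'px': [293.0, 314.0], 'o': [461.9, 166.0], 'ang': 88.2, 'size': [149.2, 48.2], 'blk': [460.7, 114.2], 'bs': [45.7, 48.2], 'ba': 88.7}
[-146, -35, 219] [-0.002, -0.611, 0.036]
[0, 0, 120] [0.0, 0.0, 0.0]
```

>>> jog_arm(
  rows=[
    [[-146,-35,219],[0,-0.611,0.036]],
    [[-146,-35,219],[0,-0.611,0.036]],
    [[-146,-35,219],[0,-0.611,0.036]],
    [[-146,-35,219],[0,-0.611,0.036]],
    [[-146,-35,219],[0,-0.611,0.036]],
    [[-146,-35,219],[0,-0.611,0.036]],
    [[-146,-35,219],[0,-0.611,0.036]],
    [[-146,-35,219],[0,-0.611,0.036]],
    [[-146,-35,219],[0,-0.611,0.036]],
    [[-146,-35,219],[0,-0.611,0.036]],
  ],
  grip=74,
)

```text
time: 18.15
tool_pos: [466.3, 180.5, 113.3]
tcp_rot: [179.5, 34.6, 87.6]
ft_force: [0.7, -0.3, -0.7]
finger_gap: 73.9
grip_force: 0.0
```

Run:
```python
from k import *
s=log();print(s['tool_pos'],s['tcp_rot'],s['joint_pos'].round());go(pick((460.7,114.2),88.2)[1])
```

```text
[466.34078615 180.45374488 113.34152627] [179.49780561  34.6044278   87.64638737] [ 35.  18.  93. -27.  91.  42.]
[0, -4, 127] [0.003, -0.007, -0.008]
```

>>> jog_arm(
  rows=[
    [[0,-4,30],[0,0,-0.008]],
    [[0,-4,60],[0,0,-0.008]],
    [[0,-4,85],[0,0,-0.008]],
    [[0,-4,105],[0,0,-0.008]],
    [[0,-4,118],[0,0,-0.008]],
    [[0,-4,123],[0,0,-0.008]],
    [[0,-4,123],[0,0,-0.008]],
    [[0,-4,123],[0,0,-0.008]],
  ],
)

```text
time: 18.95
tool_pos: [459.0, 109.9, 10.6]
tcp_rot: [-180.0, 34.8, 88.3]
ft_force: [0.8, 0.7, -0.6]
finger_gap: 74.1
grip_force: 0.0
```

>>> jog_arm(
  rows=[
    [[0,0,0],[0,0,0]],
    [[0,0,0],[0,0,0]],
    [[0,0,0],[0,0,0]],
    [[0,0,0],[0,0,0]],
    [[0,0,0],[0,0,0]],
    [[0,0,0],[0,0,0]],
  ],
  grip=40,
  force=70,
)

```text
time: 19.55
tool_pos: [459.0, 109.9, 10.5]
tcp_rot: [-180.0, 34.8, 88.4]
ft_force: [-0.7, 3.2, 6.2]
finger_gap: 49.3
grip_force: 72.8
```

```bash
cat >> k.py <<'E'
def footin(s,blk,ang):
    b=np.array([np.cos(np.radians(ang)),np.sin(np.radians(ang)),0]);return mat(s).inv().apply(np.array([*blk,25])-22.5*b-s['tool_pos'])
E
python3 - <<'E'
from k import *
s=log();print(s['tool_pos'],s['tcp_rot'],s['finger_gap'],s['grip_force'])
f=footin(s,(460.7,114.2),88.2);print(f);f[1]=0
pre,fin=place(slot(60,-50),91,f,t=90-(-(-90+35)) if 0 else 35);print(fin[0])
p=s['tool_pos'];go((p+[0,0,220],mat(s)),([560,40,300],tool(90,85)),pre,fin)
E
```

```text
[458.95446665 109.85060811  10.49095757] [-179.98675783   34.75656201   88.35775092] 49.30459213026662 72.83161640167236
[-23.14397734   1.55784984  -1.60077615]
[ 584.60891915 -115.36134281   49.04026887]
[-125, 0, -181] [0.0, 0.0, 0.0]
[-95, 103, -19] [-0.008, 0.694, -0.028]
[-168, 25, 137] [0.009, 0.873, -0.016]
[-82, 0, 57] [0.0, 0.0, 0.0]
```

>>> jog_arm(
  rows=[
    [[-20,0,-30],[0,0,0]],
    [[-48,0,-69],[0,0,0]],
    [[-80,0,-115],[0,0,0]],
    [[-114,0,-164],[0,0,0]],
    [[-125,0,-181],[0,0,0]],
    [[-125,0,-181],[0,0,0]],
  ],
)

```text
time: 20.15
tool_pos: [461.1, 111.0, 235.6]
tcp_rot: [179.5, 34.5, 88.0]
ft_force: [0.6, 1.2, -1.6]
finger_gap: 49.4
grip_force: 73.3
```

>>> jog_arm(
  rows=[
    [[-106,103,-35],[0,0.694,-0.028]],
    [[-106,103,-35],[0,0.694,-0.028]],
    [[-106,103,-35],[0,0.694,-0.028]],
    [[-106,103,-35],[0,0.694,-0.028]],
    [[-106,103,-35],[0,0.694,-0.028]],
    [[-106,103,-35],[0,0.694,-0.028]],
    [[-106,103,-35],[0,0.694,-0.028]],
    [[-106,103,-35],[0,0.694,-0.028]],
  ],
)

```text
time: 20.95
tool_pos: [559.2, 40.5, 317.4]
tcp_rot: [-179.4, -4.9, 89.8]
ft_force: [0.3, 0.3, -2.1]
finger_gap: 49.2
grip_force: 73.3
```

Run:
```python
from k import *
s=log();print(s['tool_pos'],s['tcp_rot'],s['finger_gap'],s['grip_force'])
f=[-23.1,0,-1.6]
pre,fin=place(slot(60,-50),91,f,up=260);go(pre,(fin[0]+[0,0,20],fin[1]))
```

```text
[559.17287126  40.51068703 317.39660707] [-179.36476944   -4.86962068   89.84891467] 49.23602400089252 73.31566572189331
[-156, 26, -5] [-0.0, 0.875, -0.023]
[-197, 0, 138] [0.0, 0.0, 0.0]
```

>>> jog_arm(
  rows=[
    [[-156,26,-5],[0,0.875,-0.023]],
    [[-156,26,-5],[0,0.875,-0.023]],
    [[-156,26,-5],[0,0.875,-0.023]],
    [[-156,26,-5],[0,0.875,-0.023]],
    [[-156,26,-5],[0,0.875,-0.023]],
    [[-156,26,-5],[0,0.875,-0.023]],
    [[-156,26,-5],[0,0.875,-0.023]],
    [[-156,26,-5],[0,0.875,-0.023]],
    [[-156,26,-5],[0,0.875,-0.023]],
    [[-156,26,-5],[0,0.875,-0.023]],
  ],
)

```text
time: 21.95
tool_pos: [585.8, -114.9, 312.0]
tcp_rot: [179.5, -54.8, 91.5]
ft_force: [0.0, 0.8, -1.3]
finger_gap: 49.5
grip_force: 73.5
```

>>> jog_arm(
  rows=[
    [[-35,0,24],[0,0,0]],
    [[-70,0,49],[0,0,0]],
    [[-105,0,73],[0,0,0]],
    [[-140,0,98],[0,0,0]],
    [[-170,0,119],[0,0,0]],
    [[-180,0,126],[0,0,0]],
    [[-180,0,126],[0,0,0]],
    [[-180,0,126],[0,0,0]],
  ],
)

```text
time: 22.75
tool_pos: [586.9, -116.2, 92.7]
tcp_rot: [179.5, -55.0, 91.4]
ft_force: [0.3, -0.4, -1.4]
finger_gap: 49.2
grip_force: 73.4
```

Run:
```python
from k import *
s=log();print(s['tool_pos'],s['tcp_rot'],s['finger_gap'],s['grip_force'],s['time'])
f=[-23.1,0,-1.6]
pre,fin=place(slot(60,-50),91,f,up=8);print(fin[0]);go(pre,fin)
p,d=r.snapshot('wrist');cv2.imwrite('pics/w5.png',p)
```

```text
[ 586.89914675 -116.23789366   92.67936041] [179.4827525  -54.9816207   91.41172697] 49.21966480033461 73.40585231781006 22.75
[ 584.60937047 -115.38719902   49.00468992]
[-29, -2, 21] [0.003, 0.0, 0.004]
[-7, 0, 5] [0.0, 0.0, 0.0]
```

View pics/w5.png

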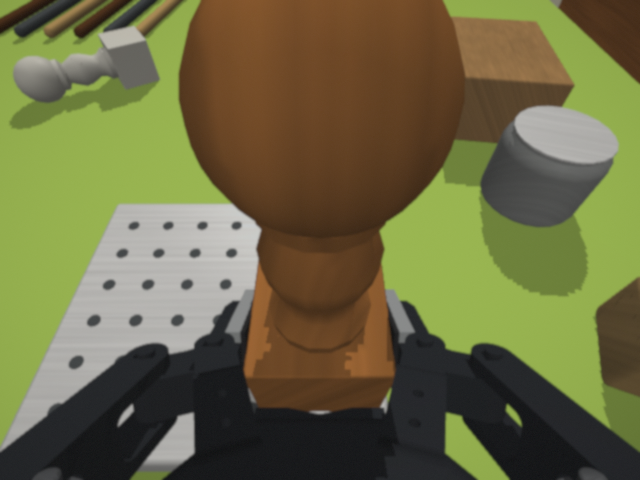

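The held leg is upright in the fingers and its neighbour is hidden behind it. I lower it to contact.

>>> jog_arm(
  rows=[
    [[-15,-2,11],[0,0,0.004]],
    [[-25,-2,18],[0,0,0.004]],
    [[-29,-2,21],[0,0,0.004]],
    [[-31,-2,22],[0,0,0.004]],
    [[-33,-2,23.5],[0,0,0.004]],
    [[-34.5,-2,24.5],[0,0,0.004]],
    [[-36,-2,25.5],[0,0,0.004]],
    [[-36,-2,25.5],[0,0,0.004]],
  ],
)

```text
time: 23.6
tool_pos: [583.7, -115.6, 49.5]
tcp_rot: [179.9, -55.3, 91.0]
ft_force: [-8.1, 0.4, 15.8]
finger_gap: 49.5
grip_force: 74.4
```

Contact. I release and retreat.

>>> jog_arm(
  rows=[
    [[0,0,0],[0,0,0]],
    [[0,0,0],[0,0,0]],
    [[0,0,0],[0,0,0]],
    [[0,0,0],[0,0,0]],
    [[0,0,-15],[0,0,0]],
    [[0,0,-40],[0,0,0]],
    [[0,0,-80],[0,0,0]],
    [[0,0,-120],[0,0,0]],
    [[0,0,-160],[0,0,0]],
    [[0,0,-160],[0,0,0]],
  ],
  grip=72,
)

```text
time: 24.6
tool_pos: [586.5, -253.1, 142.2]
tcp_rot: [179.5, -54.7, 91.0]
ft_force: [-0.1, -0.4, 1.6]
finger_gap: 71.7
grip_force: 0.0
```

Run:
```python
from k import *
s=log();print(s['tool_pos'],s['tcp_rot'],s['ft_force'])
p,d=r.snapshot('wrist');cv2.imwrite('pics/w6.png',p)
go(([590,-220,350],tool(91,60)),([480,-20,370],tool(91,80)),([500,320,330],down(90)))
```

```text
[ 586.53400309 -253.05593418  142.18816941] [179.52622069 -54.72679105  90.97387224] [-0.0749211  -0.4093269   1.56538259]
[189, 5, -96] [0.006, -0.434, -0.003]
[185, -106, 84] [0.0, -0.349, 0.0]
[327, 26, 98] [-0.002, -0.175, 0.017]
```

View pics/w6.png

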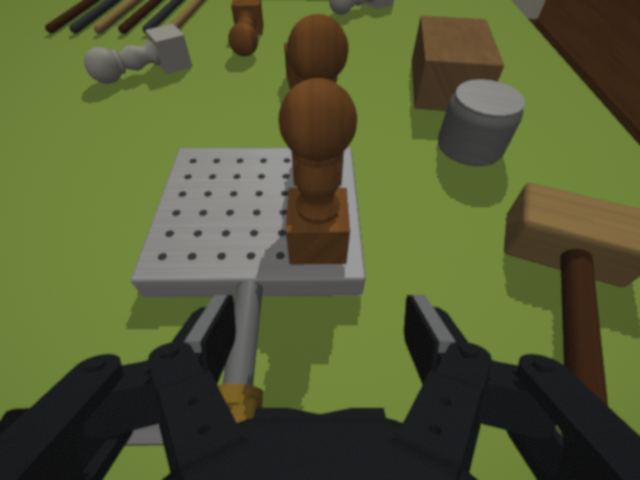

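Both legs stand, with balls at (318,118) and (317,50) and both feet on the plate. Next are legs B and C.

>>> jog_arm(
  rows=[
    [[189,5,-96],[0,-0.434,0]],
    [[189,5,-96],[0,-0.434,0]],
    [[189,5,-96],[0,-0.434,0]],
    [[189,5,-96],[0,-0.434,0]],
    [[189,5,-96],[0,-0.434,0]],
    [[189,5,-96],[0,-0.434,0]],
    [[189,5,-96],[0,-0.434,0]],
  ],
)

```text
time: 25.35
tool_pos: [590.1, -217.0, 345.2]
tcp_rot: [-179.8, -30.3, 90.7]
ft_force: [0.3, -0.0, -1.2]
finger_gap: 71.8
grip_force: 0.0
```

>>> jog_arm(
  rows=[
    [[185,-106,84],[0,-0.349,0]],
    [[185,-106,84],[0,-0.349,0]],
    [[185,-106,84],[0,-0.349,0]],
    [[185,-106,84],[0,-0.349,0]],
    [[185,-106,84],[0,-0.349,0]],
    [[185,-106,84],[0,-0.349,0]],
    [[185,-106,84],[0,-0.349,0]],
  ],
)

```text
time: 26.05
tool_pos: [480.8, -16.3, 365.4]
tcp_rot: [-179.7, -10.3, 90.8]
ft_force: [-0.3, -0.2, -0.1]
finger_gap: 72.2
grip_force: 0.0
```

>>> jog_arm(
  rows=[
    [[327,26,98],[0,-0.175,0.017]],
    [[327,26,98],[0,-0.175,0.017]],
    [[327,26,98],[0,-0.175,0.017]],
    [[327,26,98],[0,-0.175,0.017]],
    [[327,26,98],[0,-0.175,0.017]],
    [[327,26,98],[0,-0.175,0.017]],
    [[327,26,98],[0,-0.175,0.017]],
    [[327,26,98],[0,-0.175,0.017]],
    [[327,26,98],[0,-0.175,0.017]],
    [[327,26,98],[0,-0.175,0.017]],
  ],
)

```text
time: 27.05
tool_pos: [503.5, 321.2, 328.0]
tcp_rot: [-179.7, -0.1, 89.8]
ft_force: [0.2, -0.5, 0.4]
finger_gap: 72.0
grip_force: 0.0
```

Run:
```python
from k import *
s=log();print(s['tool_pos'],s['tcp_rot'],s['time'])
p,d=r.snapshot('wrist');cv2.imwrite('pics/w7.png',p)
L=[l for l in wlegs(p,d,s) if min(l['bs'])>30]
for l in L: print(l)
go(*pick((556.5,219),-79,1))
```

```text
[503.46179918 321.23104495 327.98241496] [-1.79706184e+02 -9.27099990e-02  8.97558847e+01] 27.05
{'px': [276.0, 161.0], 'o': [451.3, 352.8], 'ang': -86.3, 'size': [49.1, 144.9], 'blk': [448.6, 403.4], 'bs': [49.1, 43.5], 'ba': 3.1}
{'px': [365.0, 298.0], 'o': [566.4, 169.7], 'ang': -78.9, 'size': [47.9, 142.0], 'blk': [556.6, 218.8], 'bs': [47.9, 41.3], 'ba': 11.3}
[-164, 67, 221] [0.057, 0.606, -0.192]
[0, 0, 120] [0.0, 0.0, 0.0]
```

>>> jog_arm(
  rows=[
    [[-164,67,221],[0.057,0.606,-0.192]],
    [[-164,67,221],[0.057,0.606,-0.192]],
    [[-164,67,221],[0.057,0.606,-0.192]],
    [[-164,67,221],[0.057,0.606,-0.192]],
    [[-164,67,221],[0.057,0.606,-0.192]],
    [[-164,67,221],[0.057,0.606,-0.192]],
    [[-164,67,221],[0.057,0.606,-0.192]],
    [[-164,67,221],[0.057,0.606,-0.192]],
    [[-164,67,221],[0.057,0.606,-0.192]],
    [[-164,67,221],[0.057,0.606,-0.192]],
  ],
  grip=74,
)

```text
time: 28.1
tool_pos: [569.7, 160.2, 110.4]
tcp_rot: [179.7, -35.0, 101.4]
ft_force: [-0.2, -0.5, -0.5]
finger_gap: 74.0
grip_force: 0.0
```

Run:
```python
from k import *
s=log();print(s['tool_pos'],s['tcp_rot'],s['joint_pos'].round());go(pick((556.6,219),-79,1)[1])
```

```text
[569.74558109 160.15412844 110.37085403] [179.66072587 -34.98794249 101.40403765] [ -9.  18.  93.  33.  83. -29.]
[-4, -2, 121] [0.002, 0.0, 0.006]
```

>>> jog_arm(
  rows=[
    [[-4,-2,30],[0,0,0.006]],
    [[-4,-2,60],[0,0,0.006]],
    [[-4,-2,85],[0,0,0.006]],
    [[-4,-2,105],[0,0,0.006]],
    [[-4,-2,115],[0,0,0.006]],
    [[-4,-2,119],[0,0,0.006]],
    [[-4,-2,119],[0,0,0.006]],
    [[-4,-2,119],[0,0,0.006]],
  ],
)

```text
time: 28.9
tool_pos: [555.5, 222.7, 9.6]
tcp_rot: [-180.0, -35.0, 100.8]
ft_force: [-0.1, -0.2, 0.2]
finger_gap: 74.3
grip_force: 0.0
```

>>> jog_arm(
  rows=[
    [[0,0,0],[0,0,0]],
    [[0,0,0],[0,0,0]],
    [[0,0,0],[0,0,0]],
    [[0,0,0],[0,0,0]],
    [[0,0,0],[0,0,0]],
    [[0,0,0],[0,0,0]],
  ],
  grip=40,
  force=70,
)

```text
time: 29.5
tool_pos: [555.5, 222.5, 9.4]
tcp_rot: [-180.0, -35.0, 100.8]
ft_force: [0.2, -2.4, 5.7]
finger_gap: 49.7
grip_force: 73.0
```

Run:
```python
from k import *
s=log();print(s['tool_pos'],s['tcp_rot'],s['finger_gap'],s['grip_force'])
f=footin(s,(556.6,219),-79);print(f);f[1]=0
pre,fin=place(slot(-60,-50),-89,f,flip=1,up=260);print(fin[0])
p=s['tool_pos'];mid=tool(-85,85)*rz(180)
go((p+[0,0,250],mat(s)),([520,100,320],mid),pre,(fin[0]+[0,0,20],fin[1]))
S0=[[a,20,100,j4,80,j6] for a in(-30,10) for j4 in(-50,0,40) for j6 in(-90,-40,40)]
print(ik(*pre,S0),ik(*fin,S0))
```

```text
[555.47692915 222.4905757    9.36322457] [-179.96291436  -35.03535472  100.80442657] 49.67126880538701 72.9765236377716
[24.41984463  0.37074805 -1.97604808]
[ 465.15445824 -147.66248062   49.87015104]
[144, 0, -205] [0.0, 0.0, 0.0]
[-58, -58, -115] [-0.027, -0.698, 0.1]
[-240, -76, 31] [0.036, -0.872, 0.062]
[197, 0, 138] [0.0, 0.0, 0.0]
[array([ 12.,  -8., 109., -54.,  93.,  15.])] [array([ 12.,  17., 115., -56.,  75.,  40.])]
```

>>> jog_arm(
  rows=[
    [[20,0,-30],[0,0,0]],
    [[48,0,-69],[0,0,0]],
    [[80,0,-115],[0,0,0]],
    [[112,0,-160],[0,0,0]],
    [[144,0,-205],[0,0,0]],
    [[144,0,-205],[0,0,0]],
    [[144,0,-205],[0,0,0]],
  ],
)

```text
time: 30.2
tool_pos: [556.4, 223.0, 261.9]
tcp_rot: [179.8, -35.0, 101.0]
ft_force: [0.0, -0.3, -2.9]
finger_gap: 49.4
grip_force: 73.6
```

>>> jog_arm(
  rows=[
    [[-58,-58,-115],[-0.027,-0.698,0.1]],
    [[-58,-58,-115],[-0.027,-0.698,0.1]],
    [[-58,-58,-115],[-0.027,-0.698,0.1]],
    [[-58,-58,-115],[-0.027,-0.698,0.1]],
    [[-58,-58,-115],[-0.027,-0.698,0.1]],
    [[-58,-58,-115],[-0.027,-0.698,0.1]],
    [[-58,-58,-115],[-0.027,-0.698,0.1]],
    [[-58,-58,-115],[-0.027,-0.698,0.1]],
  ],
)

```text
time: 31.0
tool_pos: [519.0, 100.3, 317.6]
tcp_rot: [-179.7, 4.9, 95.1]
ft_force: [0.9, -0.8, -2.5]
finger_gap: 49.2
grip_force: 73.9
```

Run:
```python
from k import *
s=log();print(s['tool_pos'],s['tcp_rot'],s['joint_pos'].round(),s['finger_gap'],s['grip_force'])
pre,fin=place(slot(-60,-50),-89,[24.4,0,-2],flip=1,up=260);go(pre,(fin[0]+[0,0,20],fin[1]))
```

```text
[518.96911451 100.32093011 317.5626691 ] [-179.65060083    4.89792366   95.08154139] [ 9. -4. 88. -5. 96.  3.] 49.17484578420368 73.9155113697052
[-241, -75, 29] [0.031, -0.874, 0.066]
[197, 0, 138] [0.0, 0.0, 0.0]
```

>>> jog_arm(
  rows=[
    [[-241,-75,29],[0.031,-0.874,0.066]],
    [[-241,-75,29],[0.031,-0.874,0.066]],
    [[-241,-75,29],[0.031,-0.874,0.066]],
    [[-241,-75,29],[0.031,-0.874,0.066]],
    [[-241,-75,29],[0.031,-0.874,0.066]],
    [[-241,-75,29],[0.031,-0.874,0.066]],
    [[-241,-75,29],[0.031,-0.874,0.066]],
    [[-241,-75,29],[0.031,-0.874,0.066]],
    [[-241,-75,29],[0.031,-0.874,0.066]],
    [[-241,-75,29],[0.031,-0.874,0.066]],
  ],
)

```text
time: 32.0
tool_pos: [466.9, -147.4, 313.4]
tcp_rot: [179.4, 54.9, 90.5]
ft_force: [-0.5, 0.2, -2.9]
finger_gap: 49.3
grip_force: 74.4
```

Run:
```python
from k import *
s=log();print(s['tool_pos'],s['tcp_rot'],s['joint_pos'].round(),s['finger_gap'],s['grip_force'])
pre,fin=place(slot(-60,-50),-89,[24.4,0,-2],flip=1,up=8);go(pre,fin)
```

```text
[ 466.86018743 -147.44438914  313.35374597] [179.3551442   54.92557392  90.45543937] [ 12.  -8. 108. -54.  93.  15.] 49.33003763001664 74.44261908531189
[209, -3, 147] [0.003, -0.001, -0.005]
[7, 0, 5] [0.0, 0.0, 0.0]
```

>>> jog_arm(
  rows=[
    [[35,-3,25],[0,0,-0.005]],
    [[70,-3,49],[0,0,-0.005]],
    [[105,-3,74],[0,0,-0.005]],
    [[140,-3,98],[0,0,-0.005]],
    [[170,-3,120],[0,0,-0.005]],
    [[190,-3,134],[0,0,-0.005]],
    [[200,-3,141],[0,0,-0.005]],
    [[204,-3,144],[0,0,-0.005]],
    [[204,-3,144],[0,0,-0.005]],
    [[204,-3,144],[0,0,-0.005]],
  ],
)

```text
time: 33.0
tool_pos: [465.4, -148.6, 63.9]
tcp_rot: [179.8, 55.1, 91.0]
ft_force: [0.7, 0.4, -2.4]
finger_gap: 49.5
grip_force: 74.3
```

Run:
```python
from k import *
s=log();print(s['tool_pos'],s['tcp_rot'],s['ft_force'],s['finger_gap'],s['grip_force'])
pre,fin=place(slot(-60,-50),-89,[24.4,0,-2],flip=1,up=8);print(fin[0]);go(pre,fin)
p,d=r.snapshot('side');cv2.imwrite('pics/s2.png',p[100:460,150:630])
```

```text
[ 465.3874212  -148.63243094   63.86161261] [179.76433899  55.06507229  90.98711643] [ 0.70696172  0.42375496 -2.35169837] 49.51522903694104 74.33097124099731
[ 465.15460202 -147.67071721   49.84015701]
[5, 0, 3] [0.004, 0.001, -0.0]
[7, 0, 5] [0.0, 0.0, 0.0]
```

View pics/s2.png

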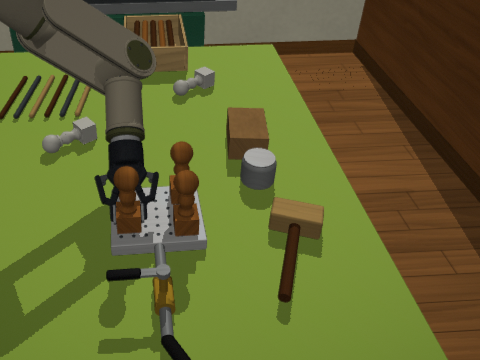

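The side crop shows the held leg upright at (128,200) and the other two standing at (186,205) and (181,165), with the lever still shut at (125,274). I lower the last centimetre.

>>> jog_arm(
  rows=[
    [[4,0,3],[0,0,0]],
    [[7,0,5],[0,0,0]],
    [[9,0,6.3],[0,0,0]],
    [[10,0,7],[0,0,0]],
    [[11,0,7.7],[0,0,0]],
    [[12,0,8.4],[0,0,0]],
    [[12,0,8.4],[0,0,0]],
    [[12,0,8.4],[0,0,0]],
  ],
)

```text
time: 33.85
tool_pos: [464.1, -148.8, 47.7]
tcp_rot: [-180.0, 55.1, 91.2]
ft_force: [-0.7, 0.1, -2.0]
finger_gap: 49.2
grip_force: 74.3
```

>>> jog_arm(
  rows=[
    [[0.8,0,0.6],[0,0,0]],
    [[1.2,0,0.8],[0,0,0]],
    [[1.6,0,1.1],[0,0,0]],
    [[1.6,0,1.1],[0,0,0]],
  ],
)

```text
time: 34.25
tool_pos: [464.2, -148.9, 46.2]
tcp_rot: [180.0, 55.1, 91.2]
ft_force: [-2.2, 1.1, 4.2]
finger_gap: 49.1
grip_force: 75.1
```

>>> jog_arm(
  rows=[
    [[0,0,0],[0,0,0]],
    [[0,0,0],[0,0,0]],
    [[0,0,0],[0,0,0]],
    [[0,0,0],[0,0,0]],
    [[0,0,-15],[0,0,0]],
    [[0,0,-40],[0,0,0]],
    [[0,0,-80],[0,0,0]],
    [[0,0,-120],[0,0,0]],
    [[0,0,-160],[0,0,0]],
    [[0,0,-160],[0,0,0]],
  ],
  grip=72,
)

```text
time: 35.25
tool_pos: [463.9, -12.9, 141.1]
tcp_rot: [179.4, 54.9, 90.9]
ft_force: [1.0, -0.1, 0.2]
finger_gap: 71.8
grip_force: 0.0
```

Run:
```python
from k import *
s=log();print(s['tool_pos'],s['tcp_rot'],s['ft_force'])
go(([480,130,330],tool(-89,65)*rz(180)),([500,320,330],down(90)))
```

```text
[463.8673251  -12.9259256  141.14924381] [179.3901327   54.89059344  90.89115319] [ 0.95716773 -0.10575145  0.21729056]
[-72, 21, -225] [0.009, 0.522, 0.001]
[172, 23, -80] [0.004, 0.436, 0.017]
```

>>> jog_arm(
  rows=[
    [[-72,21,-225],[0,0.522,0]],
    [[-72,21,-225],[0,0.522,0]],
    [[-72,21,-225],[0,0.522,0]],
    [[-72,21,-225],[0,0.522,0]],
    [[-72,21,-225],[0,0.522,0]],
    [[-72,21,-225],[0,0.522,0]],
    [[-72,21,-225],[0,0.522,0]],
  ],
)

```text
time: 35.95
tool_pos: [479.5, 126.5, 325.4]
tcp_rot: [180.0, 25.1, 91.2]
ft_force: [0.2, -0.3, -1.8]
finger_gap: 72.0
grip_force: 0.0
```

>>> jog_arm(
  rows=[
    [[172,23,-80],[0,0.436,0.017]],
    [[172,23,-80],[0,0.436,0.017]],
    [[172,23,-80],[0,0.436,0.017]],
    [[172,23,-80],[0,0.436,0.017]],
    [[172,23,-80],[0,0.436,0.017]],
    [[172,23,-80],[0,0.436,0.017]],
    [[172,23,-80],[0,0.436,0.017]],
    [[172,23,-80],[0,0.436,0.017]],
  ],
)

```text
time: 36.75
tool_pos: [498.4, 315.2, 323.8]
tcp_rot: [179.9, 0.2, 90.2]
ft_force: [0.2, 0.3, 0.8]
finger_gap: 72.0
grip_force: 0.0
```

Run:
```python
from k import *
s=log();print(s['tool_pos'],s['tcp_rot'],s['time'])
p,d=r.snapshot('wrist');cv2.imwrite('pics/w8.png',p)
L=[l for l in wlegs(p,d,s) if min(l['bs'])>30]
for l in L: print(l)
go(*pick((448.6,403.4),-86.8,1))
x,d=r.snapshot('top');c=r.camera_params('top');P=cloud(c,c['pose'],d)
q=(P[...,2]>165)&(legmask(x)>0);n,l,st,ce=cv2.connectedComponentsWithStats(q.astype(np.uint8))
for i in range(1,n):
    if st[i,4]>15: print('ball top',st[i,4],P[l==i].mean(0).round(),P[l==i][:,2].max())
```

```text
[498.36522389 315.20267069 323.77035321] [179.85467623   0.24016134  90.19469973] 36.75
{'px': [278.0, 154.0], 'o': [451.4, 353.5], 'ang': -86.3, 'size': [49.1, 143.5], 'blk': [448.6, 403.4], 'bs': [49.1, 43.4], 'ba': 3.2}
[26, -47, 216] [0.019, 0.615, -0.05]
[0, 0, 120] [0.0, 0.0, 0.0]
ball top 270 [580. -30. 179.] 1332.6049819596178
ball top 269 [ 583. -128.  174.] 184.4464069548235
ball top 283 [ 463. -130.  178.] 1332.6049819596178
```

All three stand where planned. Next I pick leg C.

>>> jog_arm(
  rows=[
    [[26,-47,216],[0.019,0.615,-0.05]],
    [[26,-47,216],[0.019,0.615,-0.05]],
    [[26,-47,216],[0.019,0.615,-0.05]],
    [[26,-47,216],[0.019,0.615,-0.05]],
    [[26,-47,216],[0.019,0.615,-0.05]],
    [[26,-47,216],[0.019,0.615,-0.05]],
    [[26,-47,216],[0.019,0.615,-0.05]],
    [[26,-47,216],[0.019,0.615,-0.05]],
    [[26,-47,216],[0.019,0.615,-0.05]],
  ],
  grip=74,
)

```text
time: 37.75
tool_pos: [454.6, 342.2, 111.4]
tcp_rot: [179.6, -35.1, 93.6]
ft_force: [0.9, -0.1, -0.0]
finger_gap: 73.7
grip_force: 0.0
```

Run:
```python
from k import *
s=log();print(s['tool_pos'],s['tcp_rot'],s['joint_pos'].round());go(pick((448.6,403.4),-86.6,1)[1])
```

```text
[454.58736111 342.19338089 111.43822312] [179.57597376 -35.06461803  93.5546921 ] [ 10.  -0. 114.  38.  67.  -9.]
[-4, -3, 122] [0.006, -0.001, 0.002]
```

>>> jog_arm(
  rows=[
    [[-4,-3,30],[0,0,0]],
    [[-4,-3,60],[0,0,0]],
    [[-4,-3,85],[0,0,0]],
    [[-4,-3,105],[0,0,0]],
    [[-4,-3,115],[0,0,0]],
    [[-4,-3,120],[0,0,0]],
    [[-4,-3,120],[0,0,0]],
    [[-4,-3,120],[0,0,0]],
  ],
)

```text
time: 38.55
tool_pos: [446.5, 406.7, 8.7]
tcp_rot: [179.9, -35.1, 93.3]
ft_force: [-1.0, -0.5, -0.2]
finger_gap: 74.0
grip_force: 0.0
```

>>> jog_arm(
  rows=[
    [[0,0,0],[0,0,0]],
    [[0,0,0],[0,0,0]],
    [[0,0,0],[0,0,0]],
    [[0,0,0],[0,0,0]],
    [[0,0,0],[0,0,0]],
    [[0,0,0],[0,0,0]],
  ],
  grip=40,
  force=70,
)

```text
time: 39.15
tool_pos: [446.6, 406.5, 8.7]
tcp_rot: [179.9, -35.1, 93.3]
ft_force: [-0.1, -4.2, 6.5]
finger_gap: 49.1
grip_force: 72.8
```

Run:
```python
from k import *
s=log();print(s['tool_pos'],s['tcp_rot'],s['finger_gap'],s['grip_force'])
f=footin(s,(448.6,403.4),-86.6);print(f);f[1]=0
pre,fin=place(slot(-60,50),-89,f,flip=1,up=200);print(fin[0])
p=s['tool_pos'];mid=tool(-88,85)*rz(180)
go((p+[0,0,220],mat(s)),([470,230,300],mid),pre,(fin[0]+[0,0,20],fin[1]))
```

```text
[446.57944452 406.5494169    8.68969103] [179.86611213 -35.08243891  93.29163784] 49.124663866012064 72.77505397796631
[25.1187859   1.79917813 -2.2848345 ]
[463.42062867 -48.33145079  50.26557759]
[126, 0, -180] [0.0, 0.0, 0.0]
[-104, 14, -160] [-0.004, -0.7, 0.021]
[-273, -16, 74] [0.009, -0.873, 0.016]
[147, 0, 103] [0.0, 0.0, 0.0]
```

>>> jog_arm(
  rows=[
    [[20,0,-30],[0,0,0]],
    [[48,0,-69],[0,0,0]],
    [[80,0,-115],[0,0,0]],
    [[112,0,-160],[0,0,0]],
    [[126,0,-180],[0,0,0]],
    [[126,0,-180],[0,0,0]],
  ],
)

```text
time: 39.75
tool_pos: [448.5, 407.4, 234.9]
tcp_rot: [179.2, -35.2, 93.7]
ft_force: [0.6, 0.7, -1.3]
finger_gap: 49.6
grip_force: 73.7
```

>>> jog_arm(
  rows=[
    [[-104,14,-160],[0,-0.7,0.021]],
    [[-104,14,-160],[0,-0.7,0.021]],
    [[-104,14,-160],[0,-0.7,0.021]],
    [[-104,14,-160],[0,-0.7,0.021]],
    [[-104,14,-160],[0,-0.7,0.021]],
    [[-104,14,-160],[0,-0.7,0.021]],
    [[-104,14,-160],[0,-0.7,0.021]],
    [[-104,14,-160],[0,-0.7,0.021]],
  ],
)

```text
time: 40.55
tool_pos: [468.8, 230.3, 297.1]
tcp_rot: [-179.6, 5.0, 92.2]
ft_force: [0.7, 0.9, -2.4]
finger_gap: 49.3
grip_force: 73.9
```

Run:
```python
from k import *
s=log();print(s['tool_pos'],s['tcp_rot'],s['joint_pos'].round(),s['finger_gap'],s['grip_force'])
pre,fin=place(slot(-60,50),-89,[25,0,-2.3],flip=1,up=200);go(pre,(fin[0]+[0,0,20],fin[1]))
```

```text
[468.84209926 230.28723598 297.08114288] [-179.56769871    4.99988019   92.16671582] [24. -3. 89. -5. 96. 21.] 49.33168886904133 73.87840390205383
[-273, -15, 71] [0.003, -0.873, 0.021]
[147, 0, 103] [0.0, 0.0, 0.0]
```

>>> jog_arm(
  rows=[
    [[-273,-15,71],[0,-0.873,0.021]],
    [[-273,-15,71],[0,-0.873,0.021]],
    [[-273,-15,71],[0,-0.873,0.021]],
    [[-273,-15,71],[0,-0.873,0.021]],
    [[-273,-15,71],[0,-0.873,0.021]],
    [[-273,-15,71],[0,-0.873,0.021]],
    [[-273,-15,71],[0,-0.873,0.021]],
    [[-273,-15,71],[0,-0.873,0.021]],
    [[-273,-15,71],[0,-0.873,0.021]],
    [[-273,-15,71],[0,-0.873,0.021]],
  ],
)

```text
time: 41.55
tool_pos: [465.3, -47.5, 253.2]
tcp_rot: [179.2, 54.9, 90.5]
ft_force: [0.2, 0.4, -2.6]
finger_gap: 49.3
grip_force: 73.8
```

Run:
```python
from k import *
s=log();print(s['tool_pos'],s['tcp_rot'],s['joint_pos'].round(),s['finger_gap'],s['grip_force'])
pre,fin=place(slot(-60,50),-89,[25,0,-2.3],flip=1,up=15);go(pre,fin)
```

```text
[465.2624012  -47.53026326 253.17578919] [179.21404662  54.93235393  90.45328214] [ 23.   2. 106. -50.  97.  27.] 49.25962671808629 73.76709580421448
[153, -3, 109] [0.006, -0.001, -0.005]
[12, 0, 9] [0.0, 0.0, 0.0]
```

>>> jog_arm(
  rows=[
    [[35,-3,25],[0,0,-0.005]],
    [[70,-3,49],[0,0,-0.005]],
    [[105,-3,74],[0,0,-0.005]],
    [[130,-3,92],[0,0,-0.005]],
    [[145,-3,103],[0,0,-0.005]],
    [[153,-3,109],[0,0,-0.005]],
    [[153,-3,109],[0,0,-0.005]],
    [[153,-3,109],[0,0,-0.005]],
  ],
)

```text
time: 42.35
tool_pos: [463.5, -49.5, 65.4]
tcp_rot: [179.7, 55.0, 91.0]
ft_force: [0.8, 0.1, -1.5]
finger_gap: 49.2
grip_force: 73.9
```

Run:
```python
from k import *
s=log();print(s['tool_pos'],s['tcp_rot'],s['ft_force'],s['finger_gap'],s['grip_force'])
pre,fin=place(slot(-60,50),-89,[25,0,-2.3],flip=1,up=15);go(fin)
p,d=r.snapshot('side');cv2.imwrite('pics/s3.png',p[100:460,150:630])
```

```text
[463.53252865 -49.50553513  65.35849343] [179.69874164  55.04822068  91.02687511] [ 0.800483    0.08550049 -1.483606  ] 49.20388457821367 73.89268398284912
[13, 0, 8] [0.006, 0.001, 0.0]
```

View pics/s3.png

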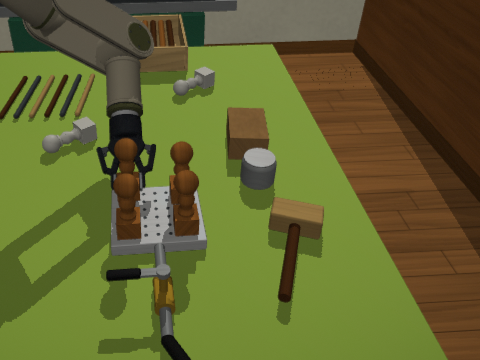

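The side crop shows the fourth leg upright at (126,160), held above the plate. The other three stand, and the lever is shut at (125,274). I lower it to contact.

>>> jog_arm(
  rows=[
    [[4,0,3],[0,0,0]],
    [[8,0,5.5],[0,0,0]],
    [[10,0,7],[0,0,0]],
    [[11,0,7.7],[0,0,0]],
    [[12,0,8.4],[0,0,0]],
    [[13,0,9.1],[0,0,0]],
    [[13.5,0,9.5],[0,0,0]],
    [[13.5,0,9.5],[0,0,0]],
  ],
)

```text
time: 43.2
tool_pos: [462.9, -50.4, 50.1]
tcp_rot: [179.8, 55.3, 91.0]
ft_force: [-6.8, 1.1, 16.3]
finger_gap: 49.1
grip_force: 75.5
```

>>> jog_arm(
  rows=[
    [[0,0,0],[0,0,0]],
    [[0,0,0],[0,0,0]],
    [[0,0,0],[0,0,0]],
    [[0,0,0],[0,0,0]],
    [[0,0,-15],[0,0,0]],
    [[0,0,-40],[0,0,0]],
    [[0,0,-80],[0,0,0]],
    [[0,0,-120],[0,0,0]],
    [[0,0,-160],[0,0,0]],
    [[0,0,-160],[0,0,0]],
  ],
  grip=72,
)

```text
time: 44.2
tool_pos: [461.6, 86.2, 143.0]
tcp_rot: [179.3, 54.8, 90.9]
ft_force: [0.0, 0.1, 0.7]
finger_gap: 72.2
grip_force: 0.0
```

Run:
```python
from k import *
s=log();print(s['tool_pos'],s['tcp_rot'],s['ft_force'])
go(([400,130,350],tool(-60,75)*rz(180)),([400,-120,350],down(45)),([456,-293,220],down(0)),([456,-293,66],down(0)))
```

```text
[461.63488978  86.23530344 143.04334969] [179.26420316  54.83000899  90.86746713] [0.03945007 0.08280329 0.7284288 ]
[-143, -59, -157] [-0.285, 0.682, -0.421]
[-209, -125, 56] [0.171, 0.223, 1.301]
[-83, 162, 130] [0.0, -0.0, 0.785]
[0, 0, 154] [0.0, 0.0, 0.0]
```

>>> jog_arm(
  rows=[
    [[-143,-59,-157],[-0.285,0.682,-0.421]],
    [[-143,-59,-157],[-0.285,0.682,-0.421]],
    [[-143,-59,-157],[-0.285,0.682,-0.421]],
    [[-143,-59,-157],[-0.285,0.682,-0.421]],
    [[-143,-59,-157],[-0.285,0.682,-0.421]],
    [[-143,-59,-157],[-0.285,0.682,-0.421]],
    [[-143,-59,-157],[-0.285,0.682,-0.421]],
    [[-143,-59,-157],[-0.285,0.682,-0.421]],
  ],
)

```text
time: 45.0
tool_pos: [399.0, 125.6, 345.9]
tcp_rot: [-179.5, 15.2, 119.7]
ft_force: [-0.1, 0.6, -0.9]
finger_gap: 72.2
grip_force: 0.0
```

>>> jog_arm(
  rows=[
    [[-209,-125,56],[0.171,0.223,1.301]],
    [[-209,-125,56],[0.171,0.223,1.301]],
    [[-209,-125,56],[0.171,0.223,1.301]],
    [[-209,-125,56],[0.171,0.223,1.301]],
    [[-209,-125,56],[0.171,0.223,1.301]],
    [[-209,-125,56],[0.171,0.223,1.301]],
    [[-209,-125,56],[0.171,0.223,1.301]],
    [[-209,-125,56],[0.171,0.223,1.301]],
    [[-209,-125,56],[0.171,0.223,1.301]],
    [[-209,-125,56],[0.171,0.223,1.301]],
  ],
)

```text
time: 46.0
tool_pos: [397.8, -122.9, 344.6]
tcp_rot: [-179.6, 0.7, 44.6]
ft_force: [0.5, -0.6, 0.4]
finger_gap: 71.9
grip_force: 0.0
```

Run:
```python
from k import *
s=log();print(s['tool_pos'],s['tcp_rot'],s['joint_pos'].round())
go(([456,-293,220],down(0)),([456,-293,66],down(0)))
```

```text
[ 397.78793668 -122.91214032  344.63066773] [-179.63410546    0.66896297   44.61353184] [-24. -22. 100.  -0. 102.  21.]
[-77, 163, 124] [-0.002, 0.014, 0.779]
[0, 0, 154] [0.0, 0.0, 0.0]
```

>>> jog_arm(
  rows=[
    [[-77,163,124],[0,0.014,0.779]],
    [[-77,163,124],[0,0.014,0.779]],
    [[-77,163,124],[0,0.014,0.779]],
    [[-77,163,124],[0,0.014,0.779]],
    [[-77,163,124],[0,0.014,0.779]],
    [[-77,163,124],[0,0.014,0.779]],
    [[-77,163,124],[0,0.014,0.779]],
    [[-77,163,124],[0,0.014,0.779]],
  ],
)

```text
time: 46.8
tool_pos: [458.4, -292.5, 224.7]
tcp_rot: [180.0, -0.4, 0.5]
ft_force: [0.0, 0.2, 0.7]
finger_gap: 72.1
grip_force: 0.0
```

Run:
```python
from k import *
s=log();print(s['tool_pos'],s['tcp_rot'])
p,d=r.snapshot('wrist');cv2.imwrite('pics/w9.png',p)
go(([454,-293,68],down(0)))
x,d=r.snapshot('top');c=r.camera_params('top');P=cloud(c,c['pose'],d)
q=(P[...,2]>165)&(P[...,2]<190)&(legmask(x)>0);n,l,st,ce=cv2.connectedComponentsWithStats(q.astype(np.uint8))
for i in range(1,n):
    if st[i,4]>15: print('ball top',st[i,4],P[l==i].mean(0).round())
```

```text
[ 458.3687742  -292.52494585  224.68432503] [179.97156985  -0.38360794   0.51741305]
[-6, 0, 157] [0.001, -0.008, 0.008]
ball top 268 [582. -31. 174.]
ball top 271 [ 583. -128.  174.]
ball top 299 [463. -33. 174.]
ball top 291 [ 464. -131.  174.]
```

View pics/w9.png

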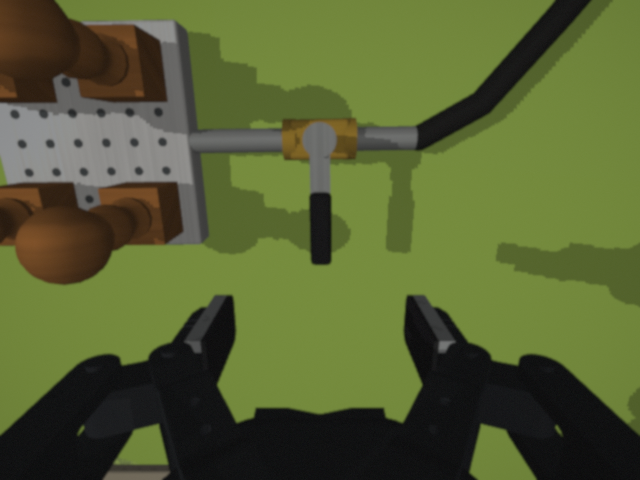

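All four legs stand on the plate and the lever is still shut, with the hub at (319,138) and the tip at (320,262). I take the lever.

>>> jog_arm(
  rows=[
    [[-6,0,40],[0,-0.008,0.008]],
    [[-6,0,80],[0,-0.008,0.008]],
    [[-6,0,120],[0,-0.008,0.008]],
    [[-6,0,145],[0,-0.008,0.008]],
    [[-6,0,155],[0,-0.008,0.008]],
    [[-6,0,155],[0,-0.008,0.008]],
    [[-6,0,155],[0,-0.008,0.008]],
  ],
)

```text
time: 47.6
tool_pos: [454.2, -294.3, 71.0]
tcp_rot: [179.9, -0.1, -0.2]
ft_force: [-0.4, -0.6, 0.7]
finger_gap: 72.0
grip_force: 0.0
```

>>> jog_arm(
  rows=[
    [[0,0,0],[0,0,0]],
    [[0,0,0],[0,0,0]],
    [[0,0,0],[0,0,0]],
    [[0,0,0],[0,0,0]],
    [[0,0,0],[0,0,0]],
    [[0,0,0],[0,0,0]],
    [[0,0,0],[0,0,0]],
  ],
  grip=10,
  force=30,
)

```text
time: 48.3
tool_pos: [453.4, -293.6, 69.7]
tcp_rot: [-180.0, 0.0, -0.2]
ft_force: [-1.0, 2.3, 5.3]
finger_gap: 17.5
grip_force: 29.0
```

Run:
```python
from h import *
s=log();print(s['tool_pos'],s['tcp_rot'],s['finger_gap'],s['grip_force'],s['ft_force'])
A=np.array([527.7,-291]);R0=mat(s);y=s['tcp_rot'][2]
u=s['tool_pos'][:2]-A;rr=np.hypot(*u);a0=1.2;print(rr,np.degrees(np.arctan2(-u[1],-u[0])))
p0=np.array([*(A-rr*np.array([np.cos(np.radians(a0)),np.sin(np.radians(a0))])),s['tool_pos'][2]])
for op in [4,9,16,23,30,37,42,46.2]:
    a=np.radians(op); t=[*(A-rr*np.array([np.cos(a),np.sin(a)])),s['tool_pos'][2]]
    print(rel(p0,R0,t,down(y+op-a0)))
```

```text
[ 453.35076872 -293.63601778   69.74957286] [-1.79992509e+02  3.67556538e-02 -2.43683658e-01] 17.45995331597091 28.954463303089142 [-0.96213016  2.32152778  5.28767497]
74.39594600116199 2.030544962895609
([0, 4, 0], [-0.0, 0.001, -0.049])
([1, 10, 0], [-0.0, 0.001, -0.136])
([3, 19, 0], [-0.0, 0.001, -0.258])
([6, 27, 0], [-0.0, 0.001, -0.38])
([10, 36, 0], [-0.0, 0.001, -0.503])
([15, 43, 0], [-0.0, 0.001, -0.625])
([19, 48, 0], [-0.0, 0.001, -0.712])
([23, 52, 0], [-0.0, 0.001, -0.785])
```

>>> jog_arm(
  rows=[
    [[0,4,0],[0,0,-0.049]],
    [[1,10,0],[0,0,-0.136]],
    [[3,19,0],[0,0,-0.258]],
    [[6,27,0],[0,0,-0.38]],
    [[10,36,0],[0,0,-0.503]],
    [[15,43,0],[0,0,-0.625]],
    [[19,48,0],[0,0,-0.712]],
    [[23,52,0],[0,0,-0.785]],
    [[23,52,0],[0,0,-0.785]],
    [[23,52,0],[0,0,-0.785]],
  ],
)

```text
time: 49.3
tool_pos: [476.3, -345.9, 69.8]
tcp_rot: [-180.0, 0.0, 44.7]
ft_force: [-0.6, 2.8, 5.6]
finger_gap: 17.7
grip_force: 31.3
```

Run:
```python
from h import *
s=log();print(s['tool_pos'],s['tcp_rot'],s['ft_force'])
A=np.array([527.7,-291]);u=s['tool_pos'][:2]-A;print(np.hypot(*u),np.degrees(np.arctan2(-u[1],-u[0])))
```

```text
[ 476.34903722 -345.93987496   69.75793253] [-1.79998855e+02  1.82486897e-02  4.46661470e+01] [-0.59215843  2.76695221  5.59269343]
75.2018034304828 46.933858403628165
```

Open, retreat straight up, and check the angle.

>>> jog_arm(
  rows=[
    [[0,0,0],[0,0,0]],
    [[0,0,0],[0,0,0]],
    [[0,0,0],[0,0,0]],
    [[0,0,0],[0,0,0]],
    [[0,0,-40],[0,0,0]],
    [[0,0,-90],[0,0,0]],
    [[0,0,-140],[0,0,0]],
    [[0,0,-190],[0,0,0]],
    [[0,0,-230],[0,0,0]],
    [[0,0,-230],[0,0,0]],
  ],
  grip=75,
)

```text
time: 50.3
tool_pos: [478.2, -347.8, 307.5]
tcp_rot: [179.3, -0.0, 44.7]
ft_force: [0.6, -0.1, -0.8]
finger_gap: 74.7
grip_force: 0.0
```

Run:
```python
from h import *
log()
x,d=r.snapshot('top');c=r.camera_params('top');P=cloud(c,c['pose'],d)
qq=(P[...,2]>74)&(P[...,2]<100); qq[:,:440]=0;qq[:230]=0;qq[320:]=0
X=P[qq];dk=x[qq].max(1)<50;w=X[dk][:,:2]
if len(w)>20: V=np.linalg.svd(w-w.mean(0))[2];print('top',len(w),w.mean(0),np.degrees(np.arctan2(V[0][1],V[0][0])))
s=r.sense();p,d=r.snapshot('wrist');c=r.camera_params('wrist');P=cloud(c,wristT(s),d)
X=P[(P[...,2]>78)&(P[...,2]<97)&(p.max(2)<60)&(d>0)][:,:2]
X=X[np.hypot(*(X-[490,-340]).T)<90];V=np.linalg.svd(X-X.mean(0),full_matrices=False)[2];print('wrist',len(X),X.mean(0),np.degrees(np.arctan2(V[0][1],V[0][0])))
cv2.imwrite('pics/w10.png',p);sd,_=r.snapshot('side');cv2.imwrite('pics/s4.png',np.hstack([cv2.resize(p,(400,300)),cv2.resize(sd,(400,300))]));print(s['time'],s['tool_pos'])
```

```text
top 167 [ 479.83372974 -340.84108557] -133.53155005287078
wrist 901 [ 481.37252187 -341.52383201] -133.87750823899947
50.35 [ 477.41384035 -347.08590202  303.51126519]
```

View pics/s4.png

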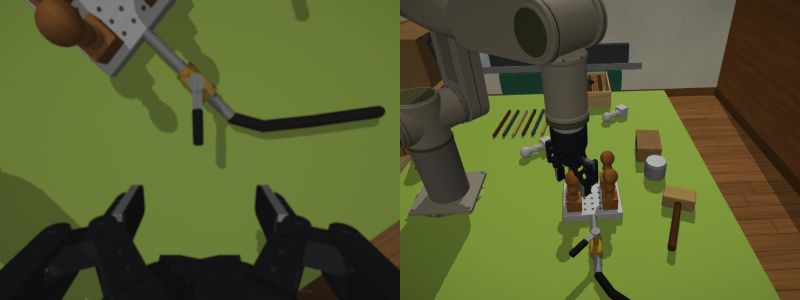

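The lever is at about 46.3° in the world, so about 45° from the station axis, and the legs stand. I make a final check and hand in.

Run:
```python
from h import *
x,d=r.snapshot('top');c=r.camera_params('top');P=cloud(c,c['pose'],d)
q=(P[...,2]>165)&(P[...,2]<190)&(legmask(x)>0);n,l,st,ce=cv2.connectedComponentsWithStats(q.astype(np.uint8))
k=[P[l==i].mean(0).round() for i in range(1,n) if st[i,4]>15];print(k)
if len(k)==4: print(r.hand_in())
```

```text
[array([581., -31., 174.]), array([ 583., -128.,  174.]), array([463., -33., 174.]), array([ 464., -131.,  174.])]
the job is handed in; nothing more can be done
None
```

I handed the job in: the valve was shut first, all four brown legs stand ball up with their feet fully on the plate, and the lever is now at about 45°.

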